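# Weigh the jars from the lidded tub

## Robot

A 6-joint arm with a two-finger parallel gripper is mounted at the origin on a cart in front of the work surface, level with it; the furniture and walls round the work are solid. World frame = base frame: x ahead of the robot, y to its left, z up, the work surface at z = 0. Lengths are in m, angles in rad, forces in N, time in s.
With the tool pointing down it reaches from about 0.375 to 0.975 m from the base axis. Payload 3.8 kg.
Tool frame: the origin (TCP) lies at the very end of the fingers, on their centre line; the grasp point (between the pads) lies 19 mm behind it (grip_point_offset is the z of the grasp point in the tool frame, in m); z points along the fingers, y is the direction in which the jaws open and shut (so a half turn about z gives the same grasp; the last joint's range is limited). The gripper opens to 88 mm and grips with 3 to 60 N. Pads are 18 mm wide; open, the fingers measure 123 mm over their backs; the gripper's body (75 mm by 187 mm) begins 45 mm behind the grasp point.
Start: joints at [1.238, 0.264, 1.604, -0, 1.274, -0.037], TCP at [0.197, 0.646, 0.239] pointing down, gripper open.
Joint ranges: [-2.63, 2.63], [-0.94, 2.18], [0.31, 2.57], [-1.31, 4.45], [0, 2.66], [-2.55, 2.55]. Speed limits (rad/s): [2.57, 2.57, 3.14, 3.14, 3.14, 3.14].

## Interface

Orientations are given as [roll, pitch, yaw] about the fixed x, y, z axes, in that order (R = Rz(yaw) Ry(pitch) Rx(roll)).
In Python, from bench import get_obs, capture, hand_in, grip_point_offset gives the robot as it stands. The module is installed in compiled form; this text tells all that it offers.
- The arm moves only by the tool arm_command, never from a script. Its argument "steps" is a list of rows, each an object with "slide": the shift along the tool's x, y, z in cm, a list of three; "turn": the turn about the tool's z in degrees. A call has 1 to 20 rows; each row shifts and turns the commanded pose from where the row before left it, along the tool's axes as they then stand; what a row does not reach is not made up. A row lasts 1/8 s, in which the tool goes at most 62.5 mm and 10.7 degrees, less where a joint would pass 70% of its speed; a pose out of reach is approached as far as the arm can. A call with a gripper value outside its range is refused whole. "claw" is the opening, from 0 (shut) to 1 (fully open), set as the call begins (left out, the last holds). The fingers move at their own pace and stop on an object; "newtons" is the grip in N (left out, the last holds). Time passes only in rows, so rows that do not move let the fingers close. It gives the time, the measured TCP pose, the force and the opening at its end, in the units of the state.
- get_obs(): the state, without advancing time (a new reading comes with each control period).
- capture(name): name is "scene" or "side" or "wrist"; returns a dict with "color" (384x512x3 uint8, blue, green, red), "fov_y" (degrees; the focal length in pixels is half the picture's height over the tangent of half this angle, whatever the lens; pixels are square), "cx", "cy" (the principal point, pixels), "world_from_camera" (4x4, takes a point from camera to world coordinates); the wrist camera has in their place "T_tool_cam" (4x4, takes a point from camera to tool coordinates, whose origin is the TCP and whose axes are the flange's). Camera axes: x right, y up, looking along -z (the intrinsics and any distortion apply to the point x, -y, -z); pixel columns grow to the right and rows downward; lengths in m; the calibration is good to about 2 mm. A picture is of the moment at which its call begins: read the wrist's pose just before it. There is no depth.
- hand_in(): hands the job in, once; it reports no verdict.
The state is a dict: "clock": time; "joints": joint angles; "joint_velocities": joint speeds; "joint_torque": joint torques, N m; "position": TCP position; "tool_rot": TCP orientation; "force": force on the tool from outside, world axes, zero at the start; "torque": the same for the moment, N m; "width": finger opening in m.
Only numpy, scipy, OpenCV 4.12 (cv2) and the standard library are available. Lean on these libraries where they do the work, as an engineer would, in place of code of your own. Each camera call takes 0.05 s, during which the arm holds its last target.

## Task

Weigh the batch of sample jars kept in the lidded tub. Tip the tub's lid up by its blue grip, so that it first pivots on its far edge on the tub's rim, then lift it off and lay it flat, right way up, on the black mat; stand every jar from the tub upright on the balance pan, and only when all of them stand there, press the green record button fully down and let it come up again. Then stand all the jars back in the tub, put the lid back so that it sits flat on the rim all round, and do not disturb the loose tape roll and the steel ferrule.

Things in the scene. Friction and masses are not known exactly. Their poses are not given: they have to be found in the camera images.
- tub_rim (a point): Centre of the tub's rim plane. The tub is a grey open box fixed to the bench, outside 108 (its x) x 168 (its y) x 35 mm high, walls 4 mm, floor 4 mm thick; z is up, the side at -x faces the robot roughly (turned up to 0.3 rad). Rim 35 mm above the bench.
- tub_back_rim (a point): Middle of the top outer edge of the tub's far (+x) wall, 54 mm from tub_rim along its x.
- lid_base (a point): The loose white lid (about 0.2 kg): a hollow cover 108 x 168 mm, 34 mm high, that stands on the tub's rim. The origin is the centre of its lower edge plane (at tub_rim when it is seated); x, y, z as the tub's, z up. Below that plane a locating lip reaches 6 mm down, inside the tub's walls with 3 mm play each way; laid on a flat surface, the lid stands on this lip, its origin 6 mm above the surface.
- lid_grip (a point): Centre of the lid's blue grip, an upright fin 10 mm thick (along the lid's x), 60 mm wide (along y), which rises from the lid's top (34 mm above lid_base) to 63 mm above lid_base. The point lies at x = -38, y = 0, z = 48 mm in the lid's frame: over the edge nearest the robot. Pinch it across its thickness from above.
- lid_back_edge (a point): Middle of the lower outer edge of the lid's far (+x) side, opposite the grip, 54 mm from lid_base: the edge it pivots on when it is tipped.
- jar1_mid (a point): Centre (28 mm above its foot) of a sample jar (may be absent): upright white cylinder with a screwed-on red cap, 42 mm in diameter, 56 mm tall, about 60 g, z up. The jars start standing on the tub's floor in a row along the tub's y, about 54 mm apart, under the lid; their tops then stand 25 mm above the rim and about 5 mm under the inside of the lid's top.
- jar2_mid (a point): Centre (28 mm above its foot) of a sample jar (may be absent): upright white cylinder with a screwed-on red cap, 42 mm in diameter, 56 mm tall, about 60 g, z up. The jars start standing on the tub's floor in a row along the tub's y, about 54 mm apart, under the lid; their tops then stand 25 mm above the rim and about 5 mm under the inside of the lid's top.
- jar3_mid (a point): Centre (28 mm above its foot) of a sample jar (may be absent): upright white cylinder with a screwed-on red cap, 42 mm in diameter, 56 mm tall, about 60 g, z up. The jars start standing on the tub's floor in a row along the tub's y, about 54 mm apart, under the lid; their tops then stand 25 mm above the rim and about 5 mm under the inside of the lid's top.
- pan (a point): Centre of the top of the balance's steel pan, 119 mm above the bench; the pan is flat and firm, 214 mm along its x (away from the robot) and 180 mm along its y, z up.
- mat_top (a point): Centre of the top of a thin black rubber mat, 130 (x) x 190 (y) mm, 3 mm thick, fixed to the bench.
- record (a joint): Travel of the record button: 0 is up, 0.006 m is fully down; a spring brings it back; fully down takes 5 N.
- record_top (a point): Centre of the top of the green record push button (36 mm across, pressed straight down) in a grey housing on the bench.
- tape_by: Bystander: loose blue tape roll lying flat, 72 mm across, 25 mm high; origin at the centre of its underside.
- ferrule_by: Bystander: loose steel ferrule, 50 mm across, 22 mm high; origin at the centre of its underside.
Mind the look-alikes: they are no part of the job. What is shaped like the part that bears record but orange is not meant.

How it is judged:
On the way, in this order (a step that is already met when the one before it is completed fails the run):
1. the lid is tipped up by more than 0.15 rad (9 degrees), its far edge still within 40 mm of the tub's far rim (angle between lid_base's own z axis and vertical above 0.15 rad and distance between lid_back_edge and tub_back_rim below 0.04 m), for 0.05 s.
2. the lid lies flat, right way up, on the mat, its centre within 60 mm of the mat's centre (z of lid_base in the frame of mat_top between 0 and 0.011 m and horizontal distance between lid_base and mat_top below 0.06 m and angle between lid_base's own z axis and vertical below 0.08 rad), for 0.3 s.
3. all jars stand upright on the balance pan (z of jar1_mid in the frame of pan between 0.023 and 0.033 m and x of jar1_mid in the frame of pan between -0.1 and 0.1 m and y of jar1_mid in the frame of pan between -0.085 and 0.085 m and angle between each of jar1_mid, jar2_mid, jar3_mid's own z axis and vertical below 0.15 rad and z of jar2_mid in the frame of pan between 0.023 and 0.033 m and x of jar2_mid in the frame of pan between -0.1 and 0.1 m and y of jar2_mid in the frame of pan between -0.085 and 0.085 m and z of jar3_mid in the frame of pan between 0.023 and 0.033 m and x of jar3_mid in the frame of pan between -0.1 and 0.1 m and y of jar3_mid in the frame of pan between -0.085 and 0.085 m), for 0.3 s.
4. the record button is fully down (at least 5 mm) while all jars stand on the pan (all of step 3 and value of joint record above 0.005 m), for 0.05 s.
5. the record button has come up again (value of joint record below 0.0015 m), for 0.1 s.
6. all jars stand upright on the tub's floor again (z of jar1_mid in the frame of tub_rim between -0.008 and 0.002 m and x of jar1_mid in the frame of tub_rim between -0.05 and 0.05 m and y of jar1_mid in the frame of tub_rim between -0.08 and 0.08 m and angle between each of jar1_mid, jar2_mid, jar3_mid's own z axis and vertical below 0.15 rad and z of jar2_mid in the frame of tub_rim between -0.008 and 0.002 m and x of jar2_mid in the frame of tub_rim between -0.05 and 0.05 m and y of jar2_mid in the frame of tub_rim between -0.08 and 0.08 m and z of jar3_mid in the frame of tub_rim between -0.008 and 0.002 m and x of jar3_mid in the frame of tub_rim between -0.05 and 0.05 m and y of jar3_mid in the frame of tub_rim between -0.08 and 0.08 m), for 0.3 s.
7. the lid sits on the tub's rim again (z of lid_base in the frame of tub_rim between -0.004 and 0.004 m and horizontal distance between lid_base and tub_rim below 0.012 m and angle between lid_base's own z axis and vertical below 0.06 rad), for 0.2 s.
At the end, for the whole second after the job is handed in: The lid is seated on the tub (origin within 4 mm of the rim's height and 12 mm of its centre, tilt under 0.06 rad), every jar stands upright on the tub's floor (tilt under 0.15 rad), and the button is up (within 1.5 mm) (all of step 6 and all of step 7 and value of joint record below 0.0015 m); the robot touches nothing.
It fails at once if the record button is pressed (over 3 mm) while a jar is not standing on the pan (value of joint record above 0.003 m and distance between any of jar1_mid, jar2_mid, jar3_mid and pan above 0.15 m).
It fails at once if the tape roll or the ferrule is moved by more than 40 mm (distance of any of tape_by, ferrule_by from where it was at the start of the episode above 0.04 m).
Of jar1, jar2, jar3 only 2 to 3 are there at a start; the rules pass over those that are not, and their reading is None.
At some moment in a run one of lid may be knocked a few centimetres aside while the robot is not near it.
It also fails if it takes over 210 s, if anything falls off the work surface, if the arm or the gripper's body presses on something with over 40 N, if the wrist force passes 120 N, or if a joint passes its speed limit or range.

## Working session

There is one attempt and no reset: what is moved stays moved. The work goes in short steps, Python scripts to look and compute and a tool call to move; the robot and the scene stay as the last step left them, time stands still between calls to the robot, and variables do not carry over. Pictures are saved under pics/ and viewed, and the job is handed in when it is done.

Besides the shell and the picture viewer there is one more tool, called after ">>>" as name([rows], argument=value, ...), one row to a line, values as JSON. arm_command: Moves the arm, as the interface text tells. Its arguments: {"type":"object","properties":{"steps":{"type":"array","items":{"type":"object","properties":{"slide":{"type":"array","items":{"type":"number"}},"turn":{"type":"number"}}}},"claw":{"type":"number"},"newtons":{"type":"number"}},"required":["steps"]}

```bash
mkdir -p pics; cat > h.py <<'E'
import numpy as np, cv2
from scipy.spatial.transform import Rotation as R
from bench import get_obs, capture, grip_point_offset
def K(c):
    f=192/np.tan(np.radians(c["fov_y"])/2); return f,c["cx"],c["cy"]
def T_of(o):
    T=np.eye(4);T[:3,:3]=R.from_euler('xyz',o["tool_rot"]).as_matrix();T[:3,3]=o["position"];return T
def cap(name,save=None):
    o=get_obs(); c=capture(name)
    c["W"]=np.array(c["world_from_camera"]) if "world_from_camera" in c else T_of(o)@np.array(c["T_tool_cam"])
    if save: cv2.imwrite("pics/"+save,c["color"])
    return c
def ray(c,u,v):
    f,cx,cy=K(c); d=np.array([(u-cx)/f,-(v-cy)/f,-1.]); return c["W"][:3,3],c["W"][:3,:3]@d
def onz(c,u,v,z):
    p,d=ray(c,u,v); return p+d*(z-p[2])/d[2]
def proj(c,P):
    f,cx,cy=K(c); q=np.linalg.inv(c["W"])@np.append(P,1); return cx+f*q[0]/-q[2], cy+f*q[1]/q[2]
E
python3 - <<'E'
from h import *
o=get_obs(); print({k:np.round(v,3) for k,v in o.items()}, grip_point_offset)
for n in ("scene","side","wrist"):
    c=cap(n,n+"0.png"); print(n,{k:(np.round(v,3).tolist()) for k,v in c.items() if k not in("color",)})
E
```

```text
{'clock': np.float64(0.0), 'joints': array([ 1.238,  0.265,  1.605,  0.   ,  1.274, -0.037]), 'joint_velocities': array([ 0.001, -0.001,  0.   ,  0.   , -0.   , -0.   ]), 'joint_torque': array([-1.0000e-03, -5.0212e+01, -3.5687e+01,  7.3000e-02,  2.9000e-02,
       -0.0000e+00]), 'position': array([0.197, 0.645, 0.237]), 'tool_rot': array([-3.139, -0.   ,  2.846]), 'force': array([-0.257, -0.796, -0.472]), 'torque': array([-0.001,  0.011,  0.086]), 'width': np.float64(0.088)} -0.0187
scene {'fov_y': 53.246, 'cx': 258.872, 'cy': 185.551, 'world_from_camera': [[0.89, 0.249, -0.382, 0.025], [-0.456, 0.491, -0.743, -1.048], [0.003, 0.835, 0.55, 0.893], [0.0, 0.0, 0.0, 1.0]], 'W': [[0.89, 0.249, -0.382, 0.025], [-0.456, 0.491, -0.743, -1.048], [0.003, 0.835, 0.55, 0.893], [0.0, 0.0, 0.0, 1.0]]}
side {'fov_y': 49.355, 'cx': 258.727, 'cy': 199.978, 'world_from_camera': [[-0.987, 0.06, -0.15, 0.374], [-0.162, -0.407, 0.899, 1.131], [-0.007, 0.911, 0.412, 0.611], [0.0, 0.0, 0.0, 1.0]], 'W': [[-0.987, 0.06, -0.15, 0.374], [-0.162, -0.407, 0.899, 1.131], [-0.007, 0.911, 0.412, 0.611], [0.0, 0.0, 0.0, 1.0]]}
wrist {'fov_y': 64.7, 'cx': 256.146, 'cy': 190.523, 'T_tool_cam': [[-0.001, 0.961, 0.275, 0.071], [1.0, 0.001, 0.001, 0.001], [0.001, 0.275, -0.961, -0.147], [0.0, 0.0, 0.0, 1.0]], 'W': [[0.293, -0.92, -0.262, 0.129], [0.956, 0.281, 0.083, 0.667], [-0.003, -0.275, 0.961, 0.384], [0.0, 0.0, 0.0, 1.0]]}
```

View pics/scene0.png

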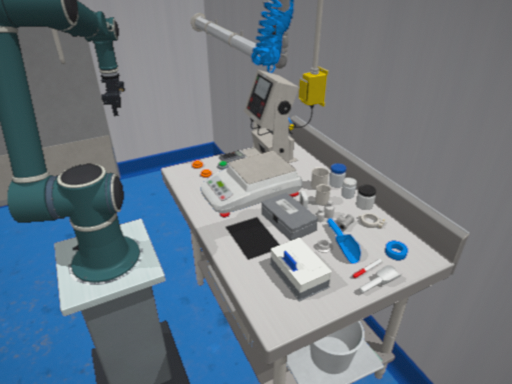

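View pics/side0.png

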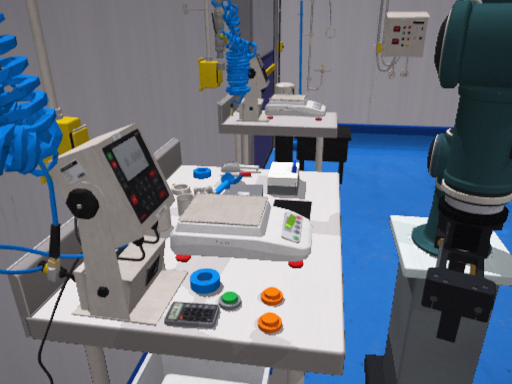

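View pics/wrist0.png

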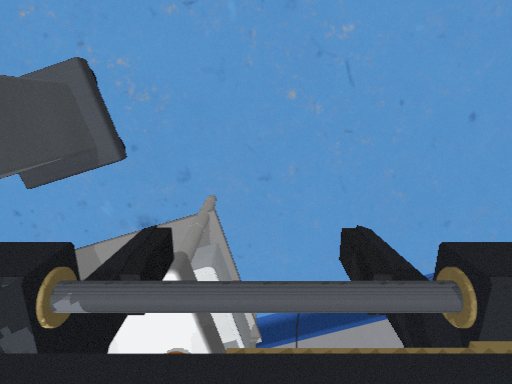

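```bash
python3 - <<'E'
import cv2
a=cv2.imread("pics/scene0.png")
cv2.imwrite("pics/s0a.png",cv2.resize(a[140:310,155:355],None,fx=4,fy=4,interpolation=2)[:600,:800] if 0 else cv2.resize(a[200:300,210:350],(784,560),interpolation=2))
cv2.imwrite("pics/s0b.png",cv2.resize(a[130:230,180:320],(784,560),interpolation=2))
b=cv2.imread("pics/side0.png")
cv2.imwrite("pics/d0a.png",cv2.resize(b[150:340,80:330],(750,570),interpolation=2))
from h import *
c=cap("scene");d=cap("side")
for n,cc,u,v,z in [("green",c,223,164,.03),("green",d,230,298,.03),("or",c,206,173,.03),("or",d,270,322,.03),("or2",c,197,164,.03),("or2",d,272,295,.03),("tape?",c,396,249,.025),("tape2",d,205,280,.02),("ferr",c,323,245,.02),("grip",c,290,260,.09),("lid",c,300,262,.069),("mat",c,252,238,.003),("greybox",c,289,215,.04)]:
    print(n,onz(cc,u,v,z).round(3))
E
```

```text
green [0.561 0.345 0.03 ]
green [0.564 0.395 0.03 ]
or [0.466 0.307 0.03 ]
or [0.465 0.459 0.03 ]
or2 [0.457 0.397 0.03 ]
or2 [0.473 0.37  0.03 ]
tape? [ 0.857 -0.42   0.025]
tape2 [0.642 0.324 0.02 ]
ferr [ 0.658 -0.29   0.02 ]
grip [ 0.483 -0.361  0.09 ]
lid [ 0.517 -0.363  0.069]
mat [ 0.469 -0.133  0.003]
greybox [ 0.626 -0.119  0.04 ]
```

View pics/s0a.png

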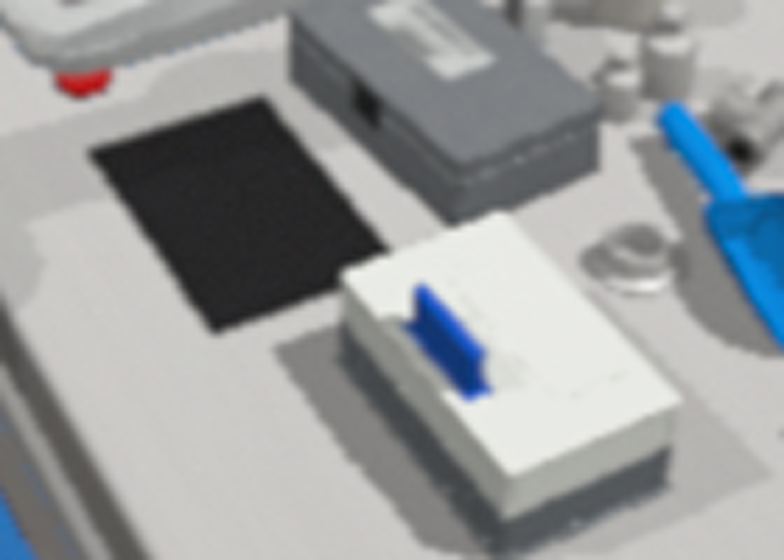

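View pics/s0b.png

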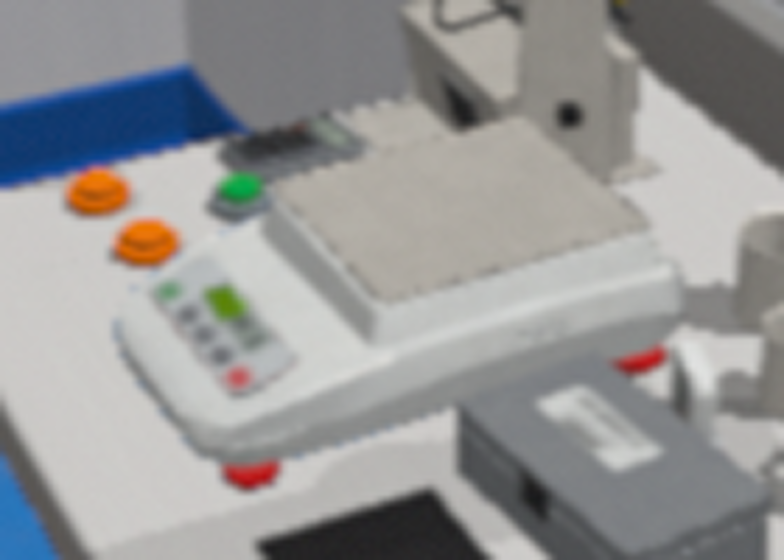

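View pics/d0a.png

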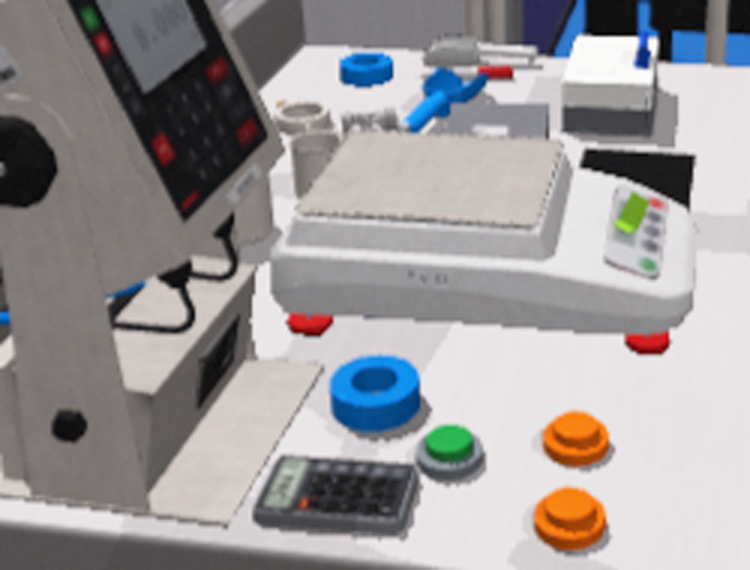

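```bash
python3 - <<'E'
from h import *
c=cap("scene");d=cap("side")
q=[onz(c,u,v,.069) for u,v in [(270.7,249.1),(299.3,238),(331.4,271.8),(301.4,284.8)]]
q=np.array(q);print(q.round(3),q.mean(0).round(3));e=(q[1]-q[0]+q[2]-q[3]);print("theta",np.arctan2(e[1],e[0]),np.linalg.norm(q[1]-q[0]),np.linalg.norm(q[1]-q[2]))
m=np.array([onz(c,210+u/5.6,200+v/5.6,.003) for u,v in [(90,152),(265,97),(390,248),(215,333)]]);print("mat",m.round(3),m.mean(0).round(3))
p=np.array([onz(c,180+u/5.6,130+v/5.6,.119) for u,v in [(270,190),(510,122),(650,225),(385,300)]]);print("pan",p.round(3),p.mean(0).round(3))
p=np.array([onz(d,80+u/3,150+v/3,.119) for u,v in [(300,215),(358,135),(566,143),(543,225)]]);print("pan",p.round(3),p.mean(0).round(3))
def tri(a,b):
    A=[];y=[]
    p1,d1=ray(c,*a);p2,d2=ray(d,*b)
    M=np.stack([d1,-d2],1);s=np.linalg.lstsq(M,p2-p1,rcond=None)[0];P=p1+s[0]*d1;Q=p2+s[1]*d2;return P.round(3),Q.round(3)
print("btn",tri((180+240/5.6,130+186/5.6),(80+449/3,150+440/3)))
print("or",tri((180+148/5.6,130+240/5.6),(80+576/3,150+432/3)))
print("tape",onz(d,80+375/3,150+382/3,.025), onz(c,396,249,.02))
print("ferr",onz(c,210+635/5.6,200+258/5.6,.01))
print("towercorner", onz(d,80+45/3,150+490/3,0),onz(d,80+230/3,150+525/3,0),onz(d,80+320/3,150+365/3,0))
E
```

```text
[[ 0.465 -0.274  0.069]
 [ 0.573 -0.27   0.069]
 [ 0.577 -0.439  0.069]
 [ 0.473 -0.441  0.069]] [ 0.522 -0.356  0.069]
theta 0.028766920666100204 0.10760657951240826 0.16852592834914207
mat [[ 0.412 -0.037  0.003]
 [ 0.539 -0.037  0.003]
 [ 0.539 -0.205  0.003]
 [ 0.412 -0.222  0.003]] [ 0.476 -0.126  0.003]
pan [[0.524 0.192 0.119]
 [0.727 0.204 0.119]
 [0.742 0.028 0.119]
 [0.535 0.025 0.119]] [0.632 0.112 0.119]
pan [[0.732 0.221 0.119]
 [0.732 0.048 0.119]
 [0.528 0.037 0.119]
 [0.523 0.208 0.119]] [0.629 0.128 0.119]
btn (array([0.571, 0.373, 0.017]), array([0.57 , 0.373, 0.016]))
or (array([0.478, 0.339, 0.01 ]), array([0.477, 0.339, 0.009]))
tape [0.64307504 0.31971595 0.025     ] [ 0.86206568 -0.41591763  0.02      ]
ferr [ 0.66290556 -0.28642424  0.01      ]
towercorner [0.85874513 0.45622419 0.        ] [0.70817403 0.4712334  0.        ] [0.70833193 0.26785906 0.        ]
```

>>> arm_command([
  {"slide": [-3.7,-3.5,-0.6]},
  {"slide": [-3.7,-3.5,-0.6]},
  {"slide": [-3.7,-3.5,-0.6]},
  {"slide": [-3.7,-3.5,-0.6]},
  {"slide": [-3.7,-3.5,-0.6]},
  {"slide": [-3.7,-3.5,-0.6]},
  {"slide": [-3.7,-3.5,-0.6]},
  {"slide": [-3.7,-3.5,-0.6]},
  {"slide": [-3.7,-3.5,-0.6]},
  {"slide": [-3.7,-3.5,-0.6]},
])

```text
validation failed for argument at $.st...
```

```bash
python3 - <<'E'
from h import *
c=cap("wrist","w1.png")
E
```

```text
(no output)
```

View pics/w1.png

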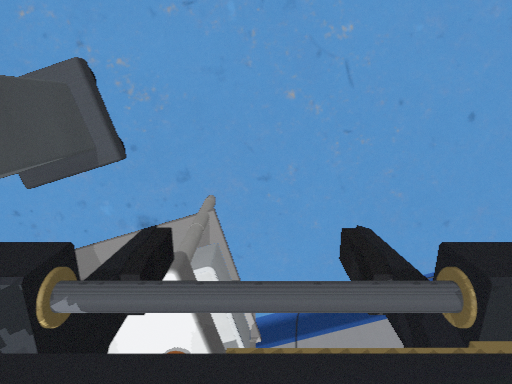

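The move was refused (the wrist still shows the floor and cart, unchanged); "turn" may be required.

>>> arm_command([
  {"slide": [-3.7,-3.5,-0.6],"turn": 0},
  {"slide": [-3.7,-3.5,-0.6],"turn": 0},
  {"slide": [-3.7,-3.5,-0.6],"turn": 0},
  {"slide": [-3.7,-3.5,-0.6],"turn": 0},
  {"slide": [-3.7,-3.5,-0.6],"turn": 0},
  {"slide": [-3.7,-3.5,-0.6],"turn": 0},
  {"slide": [-3.7,-3.5,-0.6],"turn": 0},
  {"slide": [-3.7,-3.5,-0.6],"turn": 0},
  {"slide": [-3.7,-3.5,-0.6],"turn": 0},
  {"slide": [-3.7,-3.5,-0.6],"turn": 0},
])

```text
clock: 1.65
position: [0.4493, 0.2015, 0.2993]
tool_rot: [3.141, 0.001, 2.846]
force: [0.7, 0.3, 0.6]
width: 0.0884
```

```bash
python3 - <<'E'
from h import *
c=cap("wrist","w1b.png");o=get_obs();print(o["position"],o["tool_rot"],o["joints"])
E
```

```text
[0.45225613 0.19693555 0.30019842] [-3.13921862  0.00537988  2.8430477 ] [ 0.36376694 -0.1206826   1.90185889 -0.00530037  1.35763673 -0.90736396]
```

View pics/w1b.png

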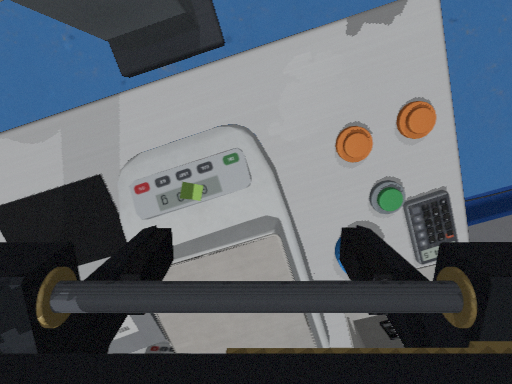

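```bash
python3 - <<'E'
from h import *
c=cap("wrist");im=c["color"];hsv=cv2.cvtColor(im,cv2.COLOR_BGR2HSV)
m=cv2.inRange(hsv,(55,120,60),(80,255,255))
n,l,s,ce=cv2.connectedComponentsWithStats(m)
for i in range(1,n):
    if s[i,4]>60: print(s[i],ce[i], onz(c,*ce[i],.018))
print("pan corner",onz(c,277,236,.119), "mat corners",onz(c,103,176,.003),onz(c,126,240,.003))
E
```

```text
[381 183  25  24 463] [392.97192225 194.76889849] [0.56849214 0.3719911  0.018     ]
pan corner [0.53520571 0.1968966  0.119     ] mat corners [ 0.41739076 -0.03404713  0.003     ] [ 0.52453265 -0.04414946  0.003     ]
```

>>> arm_command([
  {"slide": [-1.95,-4.83,0],"turn": 0},
  {"slide": [-1.95,-4.83,0],"turn": 0},
  {"slide": [-1.95,-4.83,0],"turn": 0},
  {"slide": [-1.95,-4.83,0],"turn": 0},
  {"slide": [-1.95,-4.83,0],"turn": 0},
  {"slide": [-1.95,-4.83,0],"turn": 0},
  {"slide": [-1.95,-4.83,0],"turn": 0},
  {"slide": [-1.95,-4.83,0],"turn": 0},
  {"slide": [-1.95,-4.83,0],"turn": 0},
  {"slide": [-1.95,-4.83,0],"turn": 0},
  {"slide": [-1.95,-4.83,0],"turn": 0},
  {"slide": [0,0,0],"turn": 10.2},
  {"slide": [0,0,0],"turn": 10.2},
  {"slide": [0,0,0],"turn": 10.2},
  {"slide": [0,0,0],"turn": 10.2},
  {"slide": [0,0,0],"turn": 10.2},
  {"slide": [0,0,0],"turn": 10.2},
  {"slide": [0,0,0],"turn": 10.2},
  {"slide": [0,0,0],"turn": 0},
  {"slide": [0,0,0],"turn": 0},
])

```text
clock: 4.25
position: [0.4993, -0.3672, 0.2986]
tool_rot: [-3.142, -0.0, 1.603]
force: [-0.0, -0.5, 0.0]
width: 0.0882
```

```bash
python3 - <<'E'
from h import *
o=get_obs();print(o["position"],o["tool_rot"],o["joints"])
c=cap("wrist","w2.png")
E
```

```text
[ 0.49925241 -0.36722732  0.29863018] [-3.14157786e+00 -2.43392195e-04  1.60304942e+00] [-6.74475418e-01  1.29488844e-01  1.65349446e+00  1.79510174e-04
  1.35877865e+00 -7.06766300e-01]
```

View pics/w2.png

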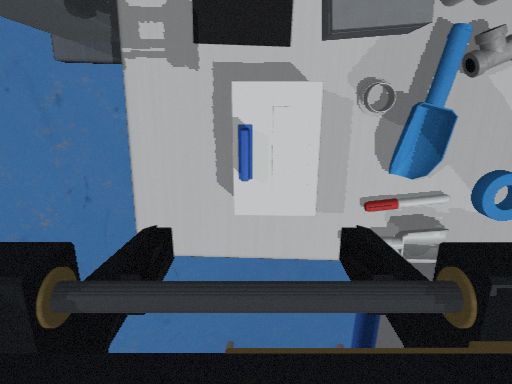

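```bash
cat >> h.py <<'E'
def fin(c,z):
    hsv=cv2.cvtColor(c["color"],cv2.COLOR_BGR2HSV); m=cv2.inRange(hsv,(112,120,40),(130,255,255))
    m[:60]=0; m[:,:150]=0; m[:,380:]=0; m[235:]=0
    n,l,s,ce=cv2.connectedComponentsWithStats(m); i=1+np.argmax(s[1:,4]); 
    r=cv2.minAreaRect(np.argwhere(l==i)[:,::-1].astype(np.float32)); b=cv2.boxPoints(r)
    P=np.array([onz(c,*q,z)[:2] for q in b]); return r,P
def lidrect(c,z,lo=215,roi=(60,235,150,400)):
    g=c["color"].min(2); m=np.zeros_like(g); a,b,x,y=roi; m[a:b,x:y]=(g[a:b,x:y]>lo)*255
    cs,_=cv2.findContours(m,0,2); k=max(cs,key=cv2.contourArea); r=cv2.minAreaRect(k); b=cv2.boxPoints(r)
    return r,np.array([onz(c,*q,z)[:2] for q in b])
E
python3 - <<'E'
from h import *
c=cap("wrist");
for f,z in ((fin,.098),(lidrect,.069)):
    r,P=f(c,z); print(r,P.round(4),P.mean(0).round(4)); e=P[1]-P[0];g=P[2]-P[1];print(np.linalg.norm(e),np.linalg.norm(g),np.arctan2(*e[::-1]),np.arctan2(*g[::-1]))
print(c["color"][150,[150,215,300,340]])
E
```

```text
((246.30003356933594, 128.1000213623047), (2.2360680103302, 0.4472135603427887), 63.43495178222656) [[ 0.4856 -0.3217]
 [ 0.486  -0.3214]
 [ 0.4872 -0.3236]
 [ 0.4867 -0.3239]] [ 0.4864 -0.3226]
0.0005027232529270576 0.002471169829695752 0.48482823062503594 -1.0764464292043947Traceback (most recent call last):
  File "<stdin>", line 4, in <module>
  File "h.py", line 27, in lidrect
    cs,_=cv2.findContours(m,0,2); k=max(cs,key=cv2.contourArea); r=cv2.minAreaRect(k); b=cv2.boxPoints(r)
                                    ~~~^^^^^^^^^^^^^^^^^^^^^^^^
ValueError: max() iterable argument is empty
```

```bash
python3 - <<'E'
from h import *
c=cap("wrist");im=c["color"];h=cv2.cvtColor(im,cv2.COLOR_BGR2HSV)
print(h[150,[160,200,225,235,240,245,250,300,316,325,340]]); print(h[[130,140,170,178],246]);print(h[[75,80,85,90,210,214,218],300])
cv2.imwrite("pics/w2c.png",cv2.resize(im[60:240,200:380],(600,600)))
E
```

```text
[[100   4 173]
 [100   4 173]
 [100   6 123]
 [ 75   7 146]
 [110 199 122]
 [110 175 172]
 [110 173 161]
 [110   4 196]
 [108   6 197]
 [100   5 163]
 [105   6 164]]
[[110 186 141]
 [110 174 174]
 [110 167 177]
 [110 162 181]]
[[105   8 121]
 [120   5 111]
 [110   4 195]
 [110   4 197]
 [110   4 195]
 [113   5 197]
 [ 90   3 175]]
```

View pics/w2c.png

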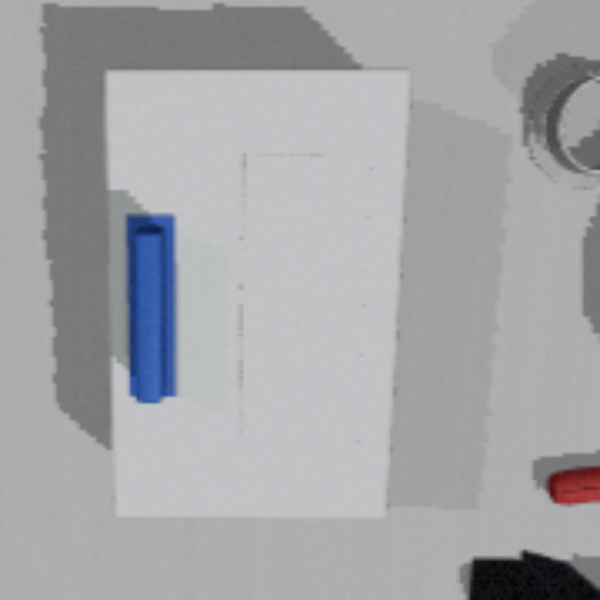

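```bash
python3 - <<'E'
from h import *
c=cap("wrist")
def W(u,v,z): return onz(c,200+u/3.3333-.35,60+v/3.3333-.35,z)[:2]
q=np.array([W(*p,.069) for p in [(106,70),(410,70),(386,517),(117,517)]]);print(q.round(4),q.mean(0).round(4))
e=q[1]-q[0]+q[2]-q[3];print("th",np.arctan2(e[1],e[0]));e=q[0]-q[3]+q[1]-q[2];print("th",np.arctan2(-e[0],e[1]),np.linalg.norm(q[0]-q[3]),np.linalg.norm(q[0]-q[1]))
q=np.array([W(*p,.098) for p in [(137,232),(162,232),(162,402),(137,402)]]);print(q.round(4),q.mean(0).round(4))
q=np.array([W(*p,.070) for p in [(128,215),(174,215),(175,396),(128,396)]]);print(q.round(4),q.mean(0).round(4))
E
```

```text
[[ 0.467  -0.2711]
 [ 0.5737 -0.268 ]
 [ 0.5791 -0.4349]
 [ 0.4725 -0.438 ]] [ 0.5231 -0.353 ]
th 0.029260577937739778
th 0.03289422755303752 0.16699461266517038 0.10669405908434926
[[ 0.4801 -0.3243]
 [ 0.4886 -0.3241]
 [ 0.4899 -0.3832]
 [ 0.481  -0.3835]] [ 0.4849 -0.3538]
[[ 0.4754 -0.3206]
 [ 0.4922 -0.3201]
 [ 0.4943 -0.3878]
 [ 0.4763 -0.3883]] [ 0.4845 -0.3542]
```

>>> arm_command([
  {"slide": [1.37,-1.39,0],"turn": 0},
  {"slide": [0,0,4],"turn": 0},
  {"slide": [0,0,4],"turn": 0},
  {"slide": [0,0,4],"turn": 0},
  {"slide": [0,0,4],"turn": 0},
  {"slide": [0,0,3],"turn": 0},
  {"slide": [0,0,2],"turn": 0},
  {"slide": [0,0,1.3],"turn": 0},
  {"slide": [0,0,0],"turn": 0},
  {"slide": [0,0,0],"turn": 0},
], claw=0.5)

```text
clock: 5.7
position: [0.4856, -0.3551, 0.077]
tool_rot: [3.14, 0.001, 1.6]
force: [-0.4, -0.7, 0.8]
width: 0.0441
```

>>> arm_command([
  {"slide": [0,0,0],"turn": 0},
  {"slide": [0,0,0],"turn": 0},
  {"slide": [0,0,0],"turn": 0},
  {"slide": [0,0,0],"turn": 0},
  {"slide": [0,0,0],"turn": 0},
  {"slide": [0,0,0],"turn": 0},
], claw=0.0, newtons=6)

```text
clock: 6.45
position: [0.4848, -0.3545, 0.0759]
tool_rot: [3.141, 0.0, 1.6]
force: [-0.3, 0.3, 3.0]
width: 0.0099
```

```bash
python3 - <<'E'
from h import *
c=cap("wrist","w3.png");c=cap("scene","s3.png");o=get_obs();print(o["position"],o["force"],o["width"])
a=c["color"];cv2.imwrite("pics/s3c.png",cv2.resize(a[180:300,210:350],(700,600),interpolation=2))
E
```

```text
[ 0.48481706 -0.35449589  0.07592356] [-0.03875515 -0.15166432  2.57329371] 0.009818800675021486
```

View pics/s3c.png

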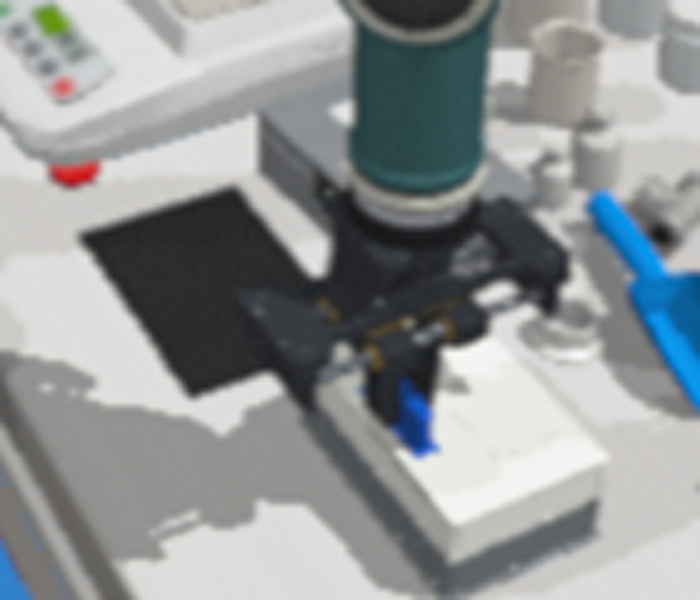

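View pics/w3.png

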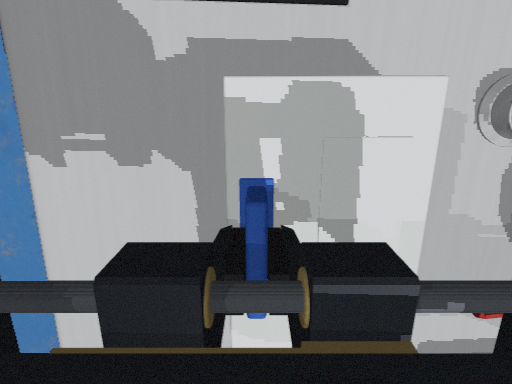

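>>> arm_command([
  {"slide": [0,0.12,-0.22],"turn": 0},
  {"slide": [0,0.12,-0.22],"turn": 0},
  {"slide": [0,0.12,-0.22],"turn": 0},
  {"slide": [0,0.13,-0.22],"turn": 0},
  {"slide": [0,0.13,-0.22],"turn": 0},
  {"slide": [0,0.14,-0.22],"turn": 0},
  {"slide": [0,0.14,-0.22],"turn": 0},
  {"slide": [0,0.14,-0.22],"turn": 0},
  {"slide": [0,0,0],"turn": 0},
])

```text
clock: 7.68
position: [0.4957, -0.3544, 0.0939]
tool_rot: [3.141, 0.001, 1.6]
force: [-0.0, 0.0, -1.1]
width: 0.0099
```

```bash
python3 - <<'E'
from h import *
o=get_obs();print(o["position"],o["force"],o["width"])
a=cap("scene")["color"];b=cap("side")["color"];cv2.imwrite("pics/s4c.png",cv2.resize(a[210:300,245:350],(700,600),interpolation=2))
cv2.imwrite("pics/d4c.png",cv2.resize(b[130:220,240:345],(700,600),interpolation=2))
E
```

```text
[ 0.4956622  -0.35440103  0.09385752] [-0.01877298  0.03996565 -1.14179088] 0.009886776947353217
```

View pics/s4c.png

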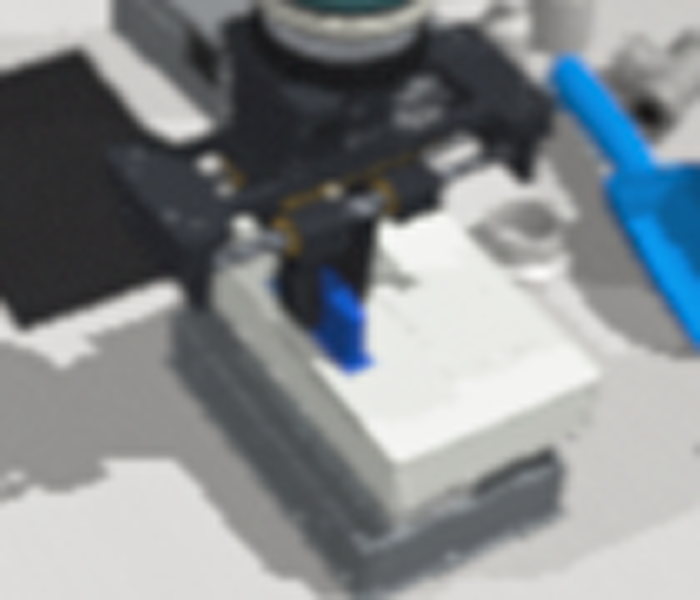

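View pics/d4c.png

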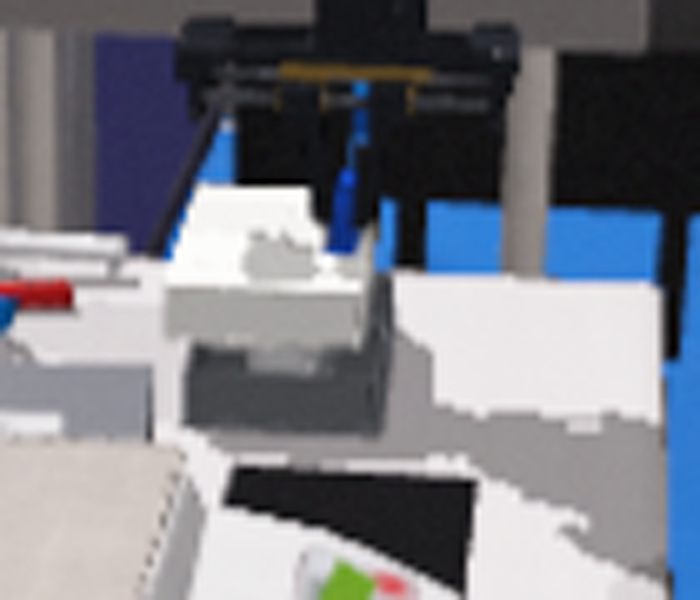

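>>> arm_command([
  {"slide": [0,-0.26,0.0],"turn": 0},
  {"slide": [0,-0.26,0.0],"turn": 0},
  {"slide": [0,-0.26,0.0],"turn": 0},
  {"slide": [0,-0.26,0],"turn": 0},
  {"slide": [0,0,0.3],"turn": 0},
  {"slide": [0,0,0.3],"turn": 0},
  {"slide": [0,0,0.3],"turn": 0},
  {"slide": [0,0,0.3],"turn": 0},
  {"slide": [0,0,0.3],"turn": 0},
  {"slide": [0,0,0.26],"turn": 0},
  {"slide": [0,0,0],"turn": 0},
  {"slide": [0,0,0],"turn": 0},
])

```text
clock: 9.28
position: [0.4847, -0.3546, 0.0763]
tool_rot: [3.141, 0.0, 1.6]
force: [-2.8, 0.9, 3.9]
width: 0.0101
```

>>> arm_command([
  {"slide": [0,0,0],"turn": 0},
  {"slide": [0,0,0],"turn": 0},
  {"slide": [0,0,0],"turn": 0},
  {"slide": [0,0,-0.8],"turn": 0},
  {"slide": [0,0,-0.8],"turn": 0},
  {"slide": [0,0,0],"turn": 0},
  {"slide": [0,0,0],"turn": 0},
], claw=0.3)

```text
clock: 10.15
position: [0.4848, -0.3545, 0.092]
tool_rot: [3.141, 0.0, 1.6]
force: [0.2, -0.3, -1.2]
width: 0.0266
```

```bash
python3 - <<'E'
from h import *
o=get_obs();print(o["position"],o["force"],o["width"])
a=cap("scene")["color"];b=cap("side")["color"];a=cv2.resize(a[210:300,245:350],(400,343),interpolation=2)
b=cv2.resize(b[130:220,240:345],(400,343),interpolation=2);cv2.imwrite("pics/v5.png",np.hstack([a,b]))
E
```

```text
[ 0.48478855 -0.35451347  0.09197897] [ 0.16770468 -0.32525214 -1.22562418] 0.02659581995814379
```

View pics/v5.png

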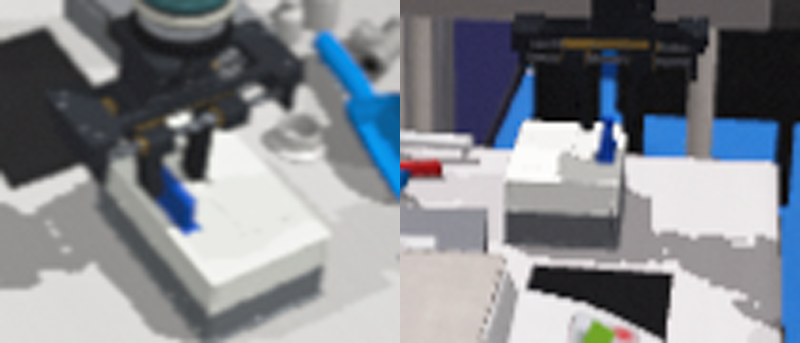

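>>> arm_command([
  {"slide": [0,0,0],"turn": 0},
  {"slide": [0,0,0],"turn": 0},
  {"slide": [0,0,0],"turn": 0},
  {"slide": [0,0,0],"turn": 0},
  {"slide": [0,0.13,-0.22],"turn": 0},
  {"slide": [0,0.13,-0.22],"turn": 0},
  {"slide": [0,0.13,-0.22],"turn": 0},
  {"slide": [0,0.14,-0.22],"turn": 0},
  {"slide": [0,0.14,-0.22],"turn": 0},
  {"slide": [0,0.15,-0.22],"turn": 0},
  {"slide": [0,0.15,-0.22],"turn": 0},
  {"slide": [0,0.15,-0.22],"turn": 0},
  {"slide": [0,0,0],"turn": 0},
], claw=0, newtons=5)

```text
clock: 11.88
position: [0.4962, -0.3542, 0.1096]
tool_rot: [3.141, 0.0, 1.6]
force: [0.3, -0.0, -1.2]
width: 0.0103
```

```bash
python3 - <<'E'
from h import *
o=get_obs();print(o["position"],o["force"],o["width"])
a=cap("scene")["color"];b=cap("side")["color"];a=cv2.resize(a[210:300,245:350],(400,343),interpolation=2)
b=cv2.resize(b[130:220,240:345],(400,343),interpolation=2);cv2.imwrite("pics/v6.png",np.hstack([a,b]))
E
```

```text
[ 0.49616543 -0.35422076  0.10961265] [ 0.26235152 -0.02789734 -1.22151011] 0.010344791202970147
```

View pics/v6.png

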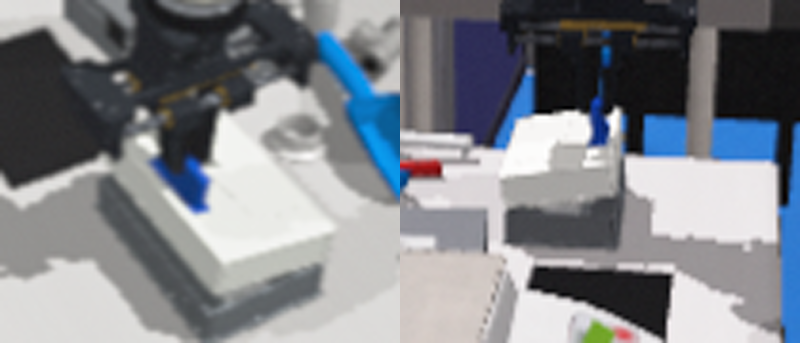

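>>> arm_command([
  {"slide": [0,0.16,-0.21],"turn": 0},
  {"slide": [0,0.16,-0.21],"turn": 0},
  {"slide": [0,0.16,-0.21],"turn": 0},
  {"slide": [0,0.16,-0.21],"turn": 0},
  {"slide": [0,0,0],"turn": 0},
])

```text
clock: 12.6
position: [0.5026, -0.3541, 0.1181]
tool_rot: [3.141, 0.0, 1.6]
force: [-0.5, -0.9, -2.0]
width: 0.0101
```

```bash
python3 - <<'E'
from h import *
o=get_obs();print(o["position"],o["force"],o["width"])
a=cap("scene")["color"];b=cap("side")["color"];a=cv2.resize(a[210:300,245:350],(400,343),interpolation=2)
b=cv2.resize(b[130:220,240:345],(400,343),interpolation=2);cv2.imwrite("pics/v7.png",np.hstack([a,b]))
E
```

```text
[ 0.50262663 -0.35406582  0.11806854] [-0.51461811 -0.85429611 -2.04561043] 0.010137962369147564
```

View pics/v7.png

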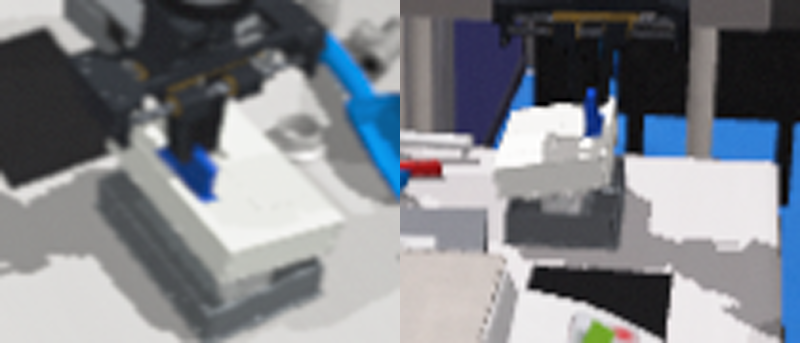

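```bash
python3 - <<'E'
from h import *
c=cap("side");b=c["color"];cv2.imwrite("pics/d7.png",cv2.resize(b[145:195,255:315],(720,600),interpolation=0))
E
```

```text
(no output)
```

View pics/d7.png

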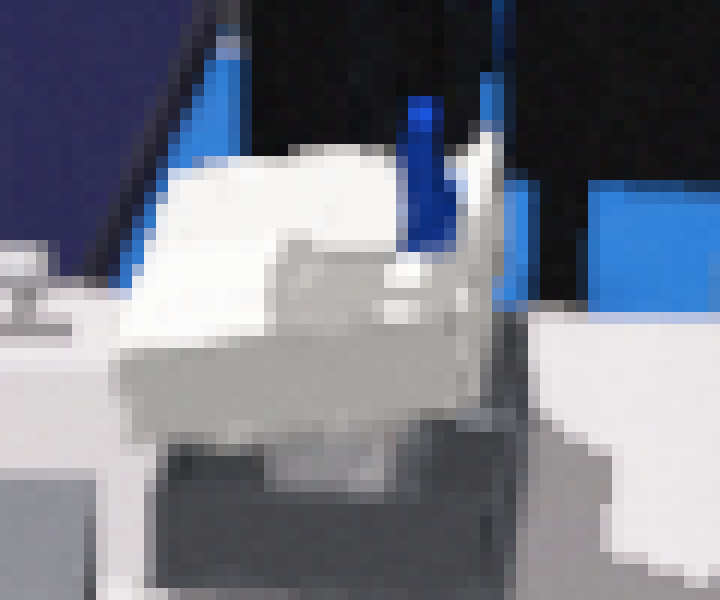

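```bash
python3 - <<'E'
from h import *
c=cap("side")
def oy(u,v,y):
    p,d=ray(c,255+u/12-.5,145+v/12-.5); return (p+d*(y-p[1])/d[1]).round(4)
for uv in [(130,442),(475,407),(115,355),(460,318),(150,587),(515,590),(410,95)]: print(uv,oy(*uv,-.27))
E
```

```text
(130, 442) [ 0.5834 -0.27    0.0454]
(475, 407) [ 0.479  -0.27    0.0627]
(115, 355) [ 0.5879 -0.27    0.0734]
(460, 318) [ 0.4842 -0.27    0.0907]
(150, 587) [ 0.5772 -0.27   -0.0022]
(515, 590) [ 0.4652 -0.27    0.0039]
(410, 95) [ 0.5007 -0.27    0.1592]
```

>>> arm_command([
  {"slide": [0,-0.2,0.2],"turn": 0},
  {"slide": [0,-0.2,0.2],"turn": 0},
  {"slide": [0,-0.1,0.2],"turn": 0},
  {"slide": [0,0,0.2],"turn": 0},
  {"slide": [0,0,0],"turn": 0},
])

```text
clock: 13.42
position: [0.4971, -0.354, 0.1094]
tool_rot: [-3.141, -0.0, 1.6]
force: [-0.4, -0.6, -2.2]
width: 0.0103
```

>>> arm_command([
  {"slide": [0,0,0],"turn": 0},
  {"slide": [0,0,0],"turn": 0},
  {"slide": [0,0.14,-0.22],"turn": 0},
  {"slide": [0,0.14,-0.22],"turn": 0},
  {"slide": [0,0.14,-0.22],"turn": 0},
  {"slide": [0,0,0],"turn": 0},
], newtons=3)

```text
clock: 14.18
position: [0.5018, -0.3541, 0.1167]
tool_rot: [3.141, 0.0, 1.6]
force: [-0.5, -0.2, -0.7]
width: 0.0111
```

```bash
python3 - <<'E'
from h import *
o=get_obs();print(o["position"],o["force"],o["width"])
c=cap("side");b=c["color"];cv2.imwrite("pics/d8.png",cv2.resize(b[145:195,255:315],(720,600),interpolation=0))
E
```

```text
[ 0.50179536 -0.3540818   0.11672974] [-0.50800272 -0.24642185 -0.73016122] 0.01111679736601682
```

View pics/d8.png

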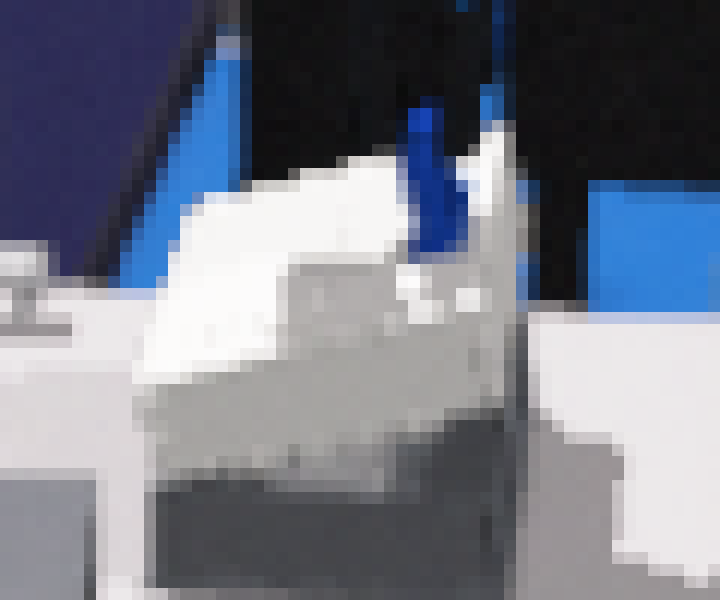

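>>> arm_command([
  {"slide": [0,0.16,-0.21],"turn": 0},
  {"slide": [0,0.16,-0.21],"turn": 0},
  {"slide": [0,0.16,-0.21],"turn": 0},
  {"slide": [0,0,0],"turn": 0},
  {"slide": [0,0,0],"turn": 0},
])

```text
clock: 14.85
position: [0.5063, -0.3538, 0.1227]
tool_rot: [-3.142, 0.0, 1.6]
force: [-0.2, 0.4, -0.5]
width: 0.0109
```

```bash
python3 - <<'E'
from h import *
o=get_obs();print(o["position"],o["force"],o["width"])
c=cap("side");b=c["color"];cv2.imwrite("pics/d9.png",cv2.resize(b[145:195,255:315],(720,600),interpolation=0))
E
```

```text
[ 0.50625656 -0.35384229  0.12266322] [-0.21806711  0.4279337  -0.52643454] 0.010911443116897653
```

View pics/d9.png

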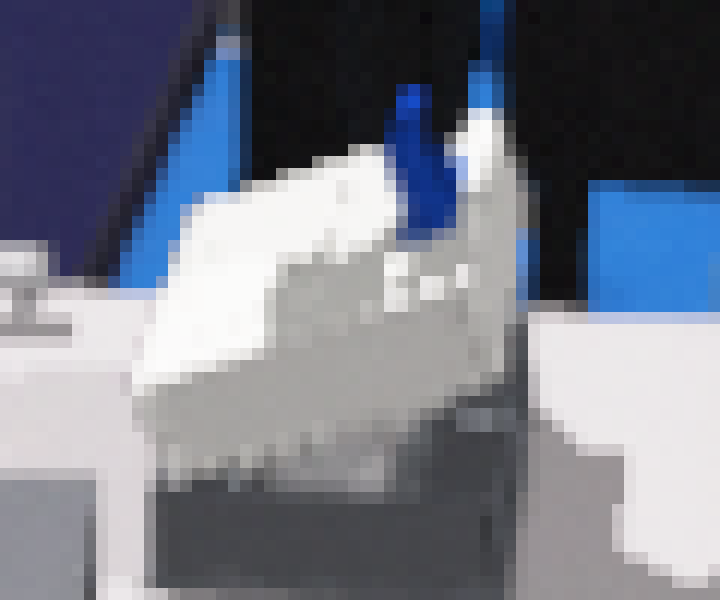

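>>> arm_command([
  {"slide": [0,0,0],"turn": 0},
  {"slide": [0,0,0],"turn": 0},
  {"slide": [0,0,0],"turn": 0},
  {"slide": [0,0,0],"turn": 0},
  {"slide": [0,0,-0.4],"turn": 0},
  {"slide": [0,0,-0.4],"turn": 0},
  {"slide": [0,0,-0.4],"turn": 0},
  {"slide": [0,0,-0.6],"turn": 0},
  {"slide": [0,0,-1],"turn": 0},
  {"slide": [0,0,-1],"turn": 0},
  {"slide": [0,0,-1],"turn": 0},
  {"slide": [0,0,-1],"turn": 0},
  {"slide": [0,0,-1],"turn": 0},
  {"slide": [0,0,-1],"turn": 0},
  {"slide": [0,0,0],"turn": 0},
], newtons=50)

```text
clock: 16.77
position: [0.5069, -0.3543, 0.202]
tool_rot: [3.14, 0.001, 1.6]
force: [0.2, 0.7, -2.7]
width: 0.0088
```

```bash
python3 - <<'E'
from h import *
o=get_obs();print(o["position"],o["force"],o["width"])
a=cap("scene")["color"];b=cap("side")["color"];a=cv2.resize(a[190:300,225:350],(400,352),interpolation=2)
b=cv2.resize(b[110:220,230:355],(400,352),interpolation=2);cv2.imwrite("pics/v10.png",np.hstack([a,b]))
E
```

```text
[ 0.5069198  -0.35431272  0.20198341] [ 0.24921387  0.68813065 -2.7072037 ] 0.00880117138226076
```

View pics/v10.png

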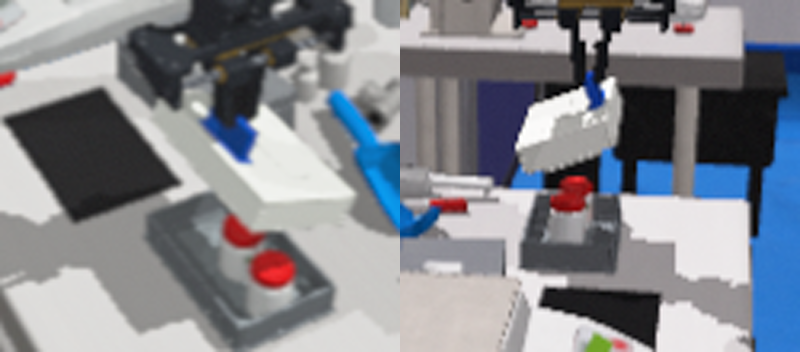

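>>> arm_command([
  {"slide": [2.83,-0.556,0],"turn": 0},
  {"slide": [2.83,-0.556,0],"turn": 0},
  {"slide": [2.83,-0.556,0],"turn": 0},
  {"slide": [2.83,-0.556,0],"turn": 0},
  {"slide": [2.83,-0.556,0],"turn": 0},
  {"slide": [2.83,-0.556,0],"turn": 0},
  {"slide": [2.83,-0.556,0],"turn": 0},
  {"slide": [2.83,-0.556,0],"turn": 0},
  {"slide": [0,0,1.5],"turn": 0},
  {"slide": [0,0,1.5],"turn": 0},
  {"slide": [0,0,1.5],"turn": 0},
  {"slide": [0,0,1.5],"turn": 0},
  {"slide": [0,0,1],"turn": 0},
  {"slide": [0,0,0],"turn": 0},
])

```text
clock: 18.62
position: [0.4545, -0.1287, 0.1294]
tool_rot: [-3.139, -0.001, 1.599]
force: [-0.0, 1.0, -1.0]
width: 0.0085
```

```bash
python3 - <<'E'
from h import *
o=get_obs();print(o["position"],o["force"],o["width"])
cap("wrist","w11.png")
a=cap("scene")["color"];b=cap("side")["color"];a=cv2.resize(a[180:300,215:350],(400,356),interpolation=2)
b=cv2.resize(b[130:250,220:355],(400,356),interpolation=2);cv2.imwrite("pics/v11.png",np.hstack([a,b]))
E
```

```text
[ 0.45451608 -0.12873737  0.12936032] [-0.02452985  1.01993913 -0.99294422] 0.00854112545106326
```

View pics/v11.png

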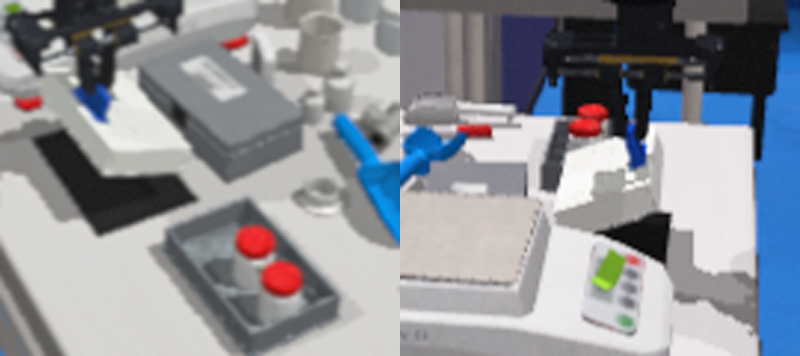

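View pics/w11.png

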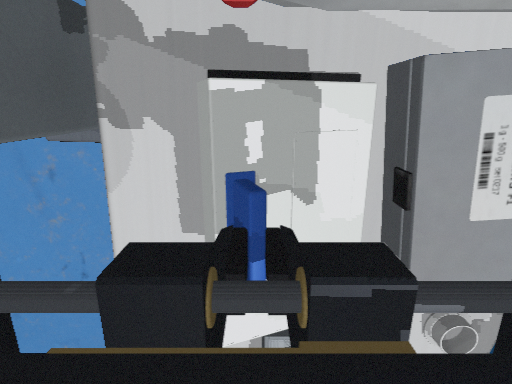

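>>> arm_command([
  {"slide": [0,0,1],"turn": 0},
  {"slide": [0,0,1],"turn": 0},
  {"slide": [0,0,0.6],"turn": 0},
  {"slide": [0,0,0.4],"turn": 0},
  {"slide": [0,0,0.3],"turn": 0},
  {"slide": [0,0,0],"turn": 0},
  {"slide": [0,0,0],"turn": 0},
])

```text
clock: 19.65
position: [0.4555, -0.1289, 0.0979]
tool_rot: [3.141, 0.0, 1.6]
force: [-0.5, -0.0, -1.7]
width: 0.0091
```

```bash
python3 - <<'E'
from h import *
o=get_obs();print(o["position"],o["force"],o["width"])
a=cap("scene")["color"];b=cap("side")["color"];a=cv2.resize(a[180:300,215:350],(400,356),interpolation=2)
b=cv2.resize(b[130:250,220:355],(400,356),interpolation=2);cv2.imwrite("pics/v12.png",np.hstack([a,b]))
E
```

```text
[ 0.4555118  -0.12887588  0.09785114] [-0.50075902 -0.02551982 -1.65868014] 0.009067367246069031
```

View pics/v12.png

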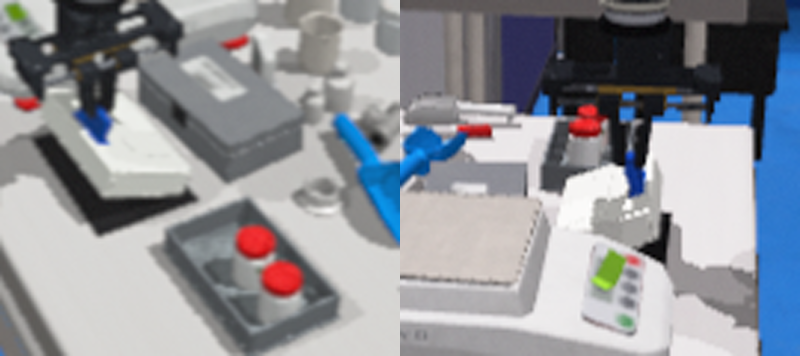

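Not yet touching. Lower further with a gentler grip, following the arc.

>>> arm_command([
  {"slide": [0,0,0.3],"turn": 0},
  {"slide": [0,0,0.3],"turn": 0},
  {"slide": [0,-0.1,0.3],"turn": 0},
  {"slide": [0,-0.15,0.3],"turn": 0},
  {"slide": [0,-0.2,0.3],"turn": 0},
  {"slide": [0,-0.2,0.3],"turn": 0},
  {"slide": [0,-0.2,0.3],"turn": 0},
  {"slide": [0,0,0],"turn": 0},
], newtons=8)

```text
clock: 20.75
position: [0.4466, -0.129, 0.0762]
tool_rot: [-3.141, -0.0, 1.6]
force: [-1.4, -0.1, 0.4]
width: 0.0102
```

```bash
python3 - <<'E'
from h import *
o=get_obs();print(o["position"],o["force"],o["width"])
a=cap("scene")["color"];b=cap("side")["color"];a=cv2.resize(a[180:300,215:350],(400,356),interpolation=2)
b=cv2.resize(b[130:250,220:355],(400,356),interpolation=2);cv2.imwrite("pics/v13.png",np.hstack([a,b]))
E
```

```text
[ 0.44659856 -0.12898291  0.07617094] [-1.43366545 -0.14823499  0.38530963] 0.010235260273106577
```

View pics/v13.png

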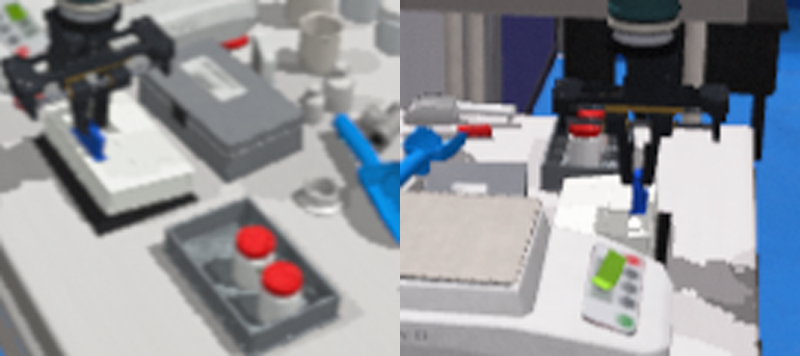

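>>> arm_command([
  {"slide": [0,-0.1,0.2],"turn": 0},
  {"slide": [0,-0.1,0.2],"turn": 0},
  {"slide": [0,-0.1,0.2],"turn": 0},
  {"slide": [0,0,0.15],"turn": 0},
  {"slide": [0,0,0],"turn": 0},
], newtons=3)

```text
clock: 21.48
position: [0.4438, -0.1291, 0.0689]
tool_rot: [-3.142, -0.0, 1.6]
force: [-1.1, -0.4, -0.8]
width: 0.0098
```

>>> arm_command([
  {"slide": [0,0,0],"turn": 0},
  {"slide": [0,0,0],"turn": 0},
  {"slide": [0,0,0],"turn": 0},
  {"slide": [0,0,-1],"turn": 0},
  {"slide": [0,0,-3],"turn": 0},
  {"slide": [0,0,-4],"turn": 0},
  {"slide": [0,0,-5],"turn": 0},
  {"slide": [0,0,-5],"turn": 0},
  {"slide": [0,0,-5],"turn": 0},
  {"slide": [0,0,0],"turn": 0},
  {"slide": [0,0,0],"turn": 0},
], claw=0.4)

```text
clock: 22.85
position: [0.4436, -0.129, 0.2992]
tool_rot: [3.141, 0.0, 1.6]
force: [-0.2, 0.4, -0.9]
width: 0.0351
```

```bash
python3 - <<'E'
from h import *
o=get_obs();print(o["position"],o["force"],o["width"])
c=cap("wrist","w14.png")
E
```

```text
[ 0.44357842 -0.12902527  0.2991913 ] [-0.15581724  0.41674082 -0.85458815] 0.03506793585190776
```

View pics/w14.png

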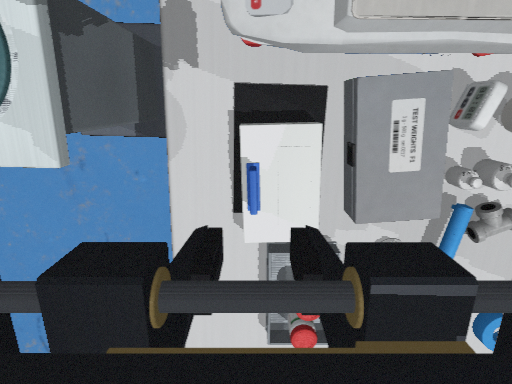

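```bash
cat >> h.py <<'E'
def quadfit(pts):
    q=np.array(pts);e=q[1]-q[0]+q[2]-q[3];g=q[0]-q[3]+q[1]-q[2]
    print(q.round(4).tolist(),"c",q.mean(0).round(4),"th",np.arctan2(e[1],e[0]).round(4),np.arctan2(-g[0],g[1]).round(4),"size",np.linalg.norm(q[1]-q[0]).round(4),np.linalg.norm(q[2]-q[1]).round(4))
E
python3 - <<'E'
from h import *
c=cap("wrist")
quadfit([onz(c,*p,.043)[:2] for p in [(240.5,124.5),(321,123.5),(319.5,241),(243.5,242)]])
a,b,d=[onz(c,*p,.003)[:2] for p in [(235,83.5),(327,86),(233,212)]];print(a,b,d); u=(b-a)/np.linalg.norm(b-a); w=np.array([u[1],-u[0]]);print("mat c",a+u*.065+w*.095, np.linalg.norm(b-a))
print("fin",onz(c,254,190,.072))
E
```

```text
[[0.4207, -0.0838], [0.525, -0.0796], [0.5372, -0.2456], [0.4273, -0.2503]] c [ 0.4776 -0.1649] th 0.0414 0.0565 size 0.1044 0.1665
[ 0.41039735 -0.03137542] [ 0.53726583 -0.03112035] [ 0.40891824 -0.21927456]
mat c [ 0.47558822 -0.12624455] 0.1268687383565671
fin [ 0.44052386 -0.16339735  0.072     ]
```

>>> arm_command([
  {"slide": [-4.65,1.0,0],"turn": 0},
  {"slide": [-4.65,1.0,0],"turn": 0},
  {"slide": [-4.65,1.0,0],"turn": 0},
  {"slide": [-4.65,1.0,0],"turn": 0},
  {"slide": [-4.65,1.0,0],"turn": 0},
  {"slide": [0,0,0],"turn": 0},
  {"slide": [0,0,0],"turn": 0},
], claw=0.65)

```text
clock: 23.82
position: [0.4997, -0.3593, 0.2971]
tool_rot: [-3.139, -0.003, 1.599]
force: [0.4, 0.7, -0.7]
width: 0.057
```

```bash
cat >> h.py <<'E'
def reds(c,z,amin=80):
    h=cv2.cvtColor(c["color"],cv2.COLOR_BGR2HSV); m=cv2.inRange(h,(0,130,60),(8,255,255))|cv2.inRange(h,(172,130,60),(180,255,255))
    n,l,s,ce=cv2.connectedComponentsWithStats(m)
    for i in range(1,n):
        if s[i,4]>amin: print(s[i],ce[i].round(1),onz(c,*ce[i],z).round(4))
E
python3 - <<'E'
from h import *
o=get_obs();print(o["position"],o["force"],o["width"])
c=cap("wrist","w15.png"); reds(c,.060)
E
```

```text
[ 0.49969355 -0.3592919   0.29707165] [ 0.44408747  0.73966464 -0.74303736] 0.057023743620366635
[264 140  31  31 766] [279.2 155.2] [ 0.5278 -0.3495  0.06  ]
[260 181  31  30 726] [274.5 196. ] [ 0.5242 -0.4038  0.06  ]
[365 204  33  13 319] [381.2 210.3] [ 0.6679 -0.4199  0.06  ]
```

View pics/w15.png

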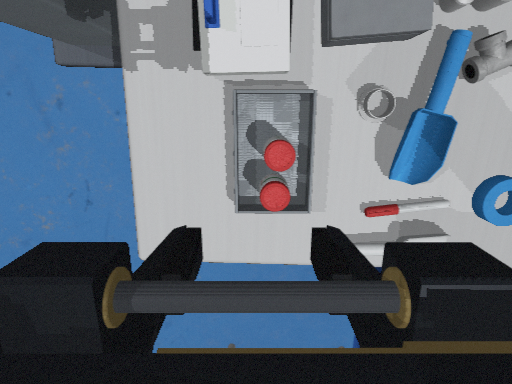

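```bash
python3 - <<'E'
from h import *
c=cap("wrist")
o=get_obs();print(o["position"])
reds(c,.060)
quadfit([onz(c,*p,.035)[:2] for p in [(233.5,89.5),(314.5,89.5),(309.5,213),(236,213)]])
cv2.imwrite("pics/w15c.png",cv2.resize(c["color"][70:230,210:340],(650,800))[:600])
E
```

```text
[ 0.50005473 -0.35878082  0.29825963]
[264 140  31  32 767] [278.9 155.3] [ 0.5278 -0.3495  0.06  ]
[259 181  31  30 721] [274.2 196. ] [ 0.5242 -0.4039  0.06  ]
[364 204  34  13 321] [380.7 210.3] [ 0.668  -0.4198  0.06  ]
[[0.4674, -0.2703], [0.5713, -0.2674], [0.5777, -0.4355], [0.4723, -0.4385]] c [ 0.5222 -0.3529] th 0.0283 0.0335 size 0.1039 0.1682
```

>>> arm_command([
  {"slide": [0.8,2.7,0],"turn": 0},
  {"slide": [0,0,4],"turn": 0},
  {"slide": [0,0,4],"turn": 0},
  {"slide": [0,0,4],"turn": 0},
  {"slide": [0,0,4],"turn": 0},
  {"slide": [0,0,3],"turn": 0},
  {"slide": [0,0,0],"turn": 0},
  {"slide": [0,0,0],"turn": 0},
], claw=0.65)

```text
clock: 24.92
position: [0.5288, -0.3511, 0.1106]
tool_rot: [3.14, 0.001, 1.601]
force: [0.4, 0.2, 0.4]
width: 0.0574
```

```bash
python3 - <<'E'
from h import *
c=cap("wrist","w16.png")
o=get_obs();print(o["position"],o["tool_rot"])
reds(c,.060)
E
```

```text
[ 0.52902709 -0.35155219  0.11123743] [3.13882427e+00 1.94421542e-03 1.60044500e+00]
[ 227  179   58   58 2622] [255.5 207.3] [ 0.528  -0.3482  0.06  ]
[ 222  249   55   32 1392] [248.7 267. ] [ 0.5243 -0.3943  0.06  ]
```

View pics/w16.png

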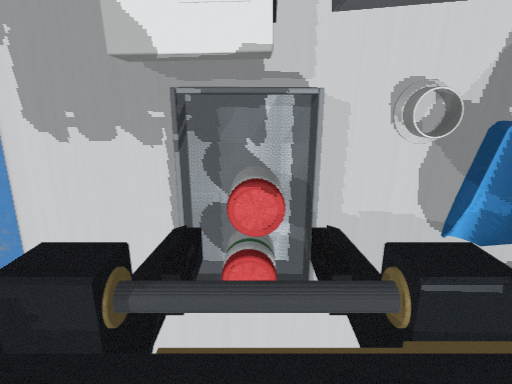

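>>> arm_command([
  {"slide": [0.2,0,2],"turn": 0},
  {"slide": [0,0,2],"turn": 0},
  {"slide": [0,0,2],"turn": 0},
  {"slide": [0,0,1.3],"turn": 0},
  {"slide": [0,0,0],"turn": 0},
  {"slide": [0,0,0],"turn": 0},
])

```text
clock: 25.72
position: [0.5275, -0.3496, 0.0364]
tool_rot: [3.141, 0.0, 1.6]
force: [0.8, 0.1, 0.4]
width: 0.0576
```

>>> arm_command([
  {"slide": [0,0,0],"turn": 0},
  {"slide": [0,0,0],"turn": 0},
  {"slide": [0,0,0],"turn": 0},
  {"slide": [0,0,0],"turn": 0},
  {"slide": [0,0,0],"turn": 0},
], claw=0, newtons=20)

```text
clock: 26.35
position: [0.5278, -0.3498, 0.037]
tool_rot: [3.14, 0.001, 1.6]
force: [0.6, 0.4, 5.6]
width: 0.0413
```

>>> arm_command([
  {"slide": [0,0,-1],"turn": 0},
  {"slide": [0,0,-3],"turn": 0},
  {"slide": [0,0,-4],"turn": 0},
  {"slide": [0,0,-5],"turn": 0},
  {"slide": [0,0,-5],"turn": 0},
  {"slide": [0,0,-4],"turn": 0},
  {"slide": [4.33,0.85,0],"turn": 0},
  {"slide": [4.33,0.85,0],"turn": 0},
  {"slide": [4.33,0.85,0],"turn": 0},
  {"slide": [4.33,0.85,0],"turn": 0},
  {"slide": [4.33,0.85,0],"turn": 0},
  {"slide": [4.33,0.85,0],"turn": 0},
  {"slide": [4.33,0.85,0],"turn": 0},
  {"slide": [4.33,0.85,0],"turn": 0},
  {"slide": [4.33,0.85,0],"turn": 0},
  {"slide": [4.33,0.85,0],"turn": 0},
  {"slide": [0,0,0],"turn": 0},
  {"slide": [0,0,0],"turn": 0},
])

```text
clock: 28.6
position: [0.5991, 0.0857, 0.2557]
tool_rot: [-3.14, 0.001, 1.6]
force: [0.2, -0.4, -1.1]
width: 0.0414
```

```bash
python3 - <<'E'
from h import *
o=get_obs();print(o["position"],o["force"],o["width"])
c=cap("wrist","w17.png");a=cap("scene")["color"];b=cap("side")["color"];a=cv2.resize(a[120:270,170:350],(400,333),interpolation=2)
b=cv2.resize(b[120:285,130:330],(400,333),interpolation=2);cv2.imwrite("pics/v17.png",np.hstack([a,b]))
E
```

```text
[0.5990899  0.08573264 0.25565219] [ 0.21798348 -0.4047371  -1.10583879] 0.04141667727259006
```

View pics/v17.png

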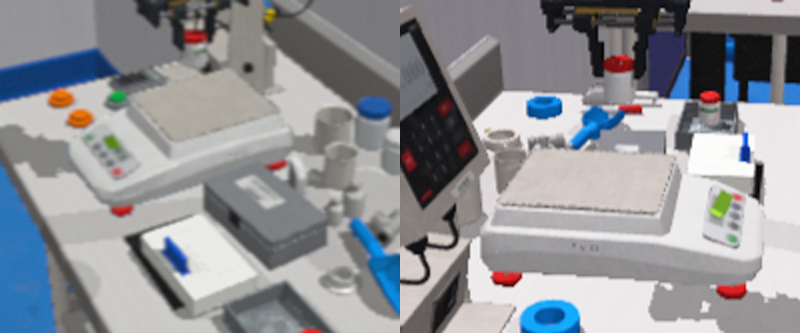

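View pics/w17.png

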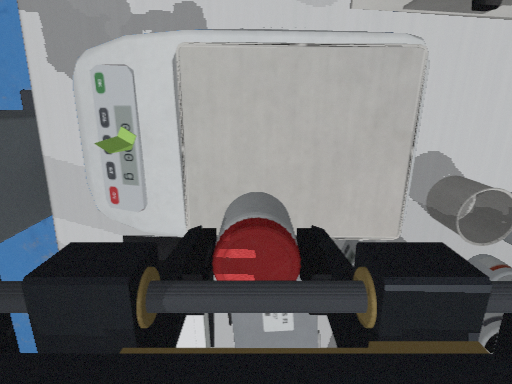

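```bash
python3 - <<'E'
from h import *
c=cap("wrist")
quadfit([onz(c,*p,.119)[:2] for p in [(180,45),(419,45),(401,239),(186,236)]])
E
```

```text
[[0.5307, 0.2027], [0.735, 0.2081], [0.7483, 0.0274], [0.5292, 0.025]] c [0.6358 0.1158] th 0.0186 0.0327 size 0.2044 0.1811
```

>>> arm_command([
  {"slide": [0,0,3],"turn": 0},
  {"slide": [0,0,3],"turn": 0},
  {"slide": [0,0,2],"turn": 0},
  {"slide": [0,0,1],"turn": 0},
  {"slide": [0,0,0.5],"turn": 0},
  {"slide": [0,0,0.4],"turn": 0},
  {"slide": [0,0,0.3],"turn": 0},
  {"slide": [0,0,0],"turn": 0},
  {"slide": [0,0,0],"turn": 0},
])

```text
clock: 29.92
position: [0.5999, 0.086, 0.1545]
tool_rot: [3.141, -0.0, 1.6]
force: [0.5, 0.7, -0.3]
width: 0.0414
```

>>> arm_command([
  {"slide": [0,0,0.15],"turn": 0},
  {"slide": [0,0,0.1],"turn": 0},
  {"slide": [0,0,0],"turn": 0},
])

```text
clock: 30.3
position: [0.5998, 0.086, 0.1522]
tool_rot: [3.141, -0.0, 1.6]
force: [-1.5, 0.1, 2.9]
width: 0.0411
```

>>> arm_command([
  {"slide": [0,0,0],"turn": 0},
  {"slide": [0,0,0],"turn": 0},
  {"slide": [0,0,0],"turn": 0},
  {"slide": [0,0,-1],"turn": 0},
  {"slide": [0,0,-2],"turn": 0},
  {"slide": [0,0,-3],"turn": 0},
  {"slide": [0,0,-4],"turn": 0},
  {"slide": [0,0,0],"turn": 0},
], claw=0.65)

```text
clock: 31.3
position: [0.6028, 0.0863, 0.2581]
tool_rot: [3.131, -0.001, 1.6]
force: [-0.1, -0.3, 0.4]
width: 0.0568
```

```bash
python3 - <<'E'
from h import *
o=get_obs();print(o["position"],o["force"],o["width"])
c=cap("wrist");reds(c,.175);a=cap("scene")["color"];b=cap("side")["color"];a=cv2.resize(a[120:270,170:350],(400,333),interpolation=2)
b=cv2.resize(b[120:285,130:330],(400,333),interpolation=2);cv2.imwrite("pics/v18.png",np.hstack([a,b]))
E
```

```text
[0.60277657 0.08628965 0.25813416] [-0.06812507 -0.2663805   0.37386004] 0.05680359728961859
[ 226  171   51   51 1961] [251.  196.1] [0.5992 0.0873 0.175 ]
[105 188   9  16  88] [108.8 195.4] [0.4871 0.0851 0.175 ]
```

View pics/v18.png

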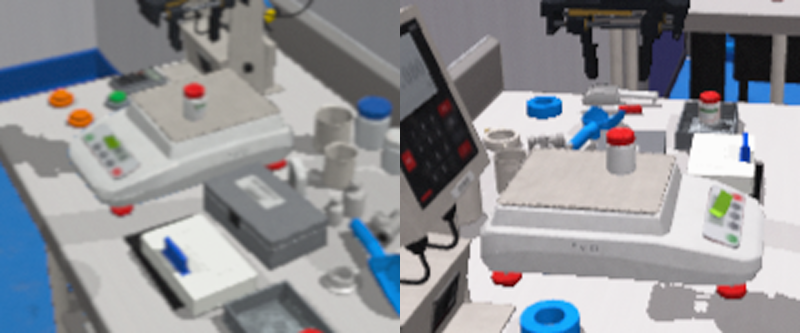

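>>> arm_command([
  {"slide": [-4.87,-0.9,0],"turn": 0},
  {"slide": [-4.87,-0.9,0],"turn": 0},
  {"slide": [-4.87,-0.9,0],"turn": 0},
  {"slide": [-4.87,-0.9,0],"turn": 0},
  {"slide": [-4.87,-0.9,0],"turn": 0},
  {"slide": [-4.87,-0.9,0],"turn": 0},
  {"slide": [-4.87,-0.9,0],"turn": 0},
  {"slide": [-4.87,-0.9,0],"turn": 0},
  {"slide": [-4.87,-0.9,0],"turn": 0},
  {"slide": [-4.87,-0.9,0],"turn": 0},
  {"slide": [0,0,5],"turn": 0},
  {"slide": [0,0,5],"turn": 0},
  {"slide": [0,0,4],"turn": 0},
  {"slide": [0,0,0],"turn": 0},
  {"slide": [0,0,0],"turn": 0},
])

```text
clock: 33.33
position: [0.524, -0.4036, 0.1122]
tool_rot: [3.141, 0.0, 1.6]
force: [0.0, 0.2, 0.2]
width: 0.0574
```

```bash
python3 - <<'E'
from h import *
c=cap("wrist","w19.png")
o=get_obs();print(o["position"],o["tool_rot"])
reds(c,.060)
E
```

```text
[ 0.52477843 -0.40421389  0.11352605] [3.13957113e+00 1.79442617e-03 1.59974127e+00]
[ 229  181   58   58 2583] [257.2 210. ] [ 0.5244 -0.4032  0.06  ]
[ 412  221   62   22 1031] [442.4 231.5] [ 0.6563 -0.4158  0.06  ]
```

View pics/w19.png

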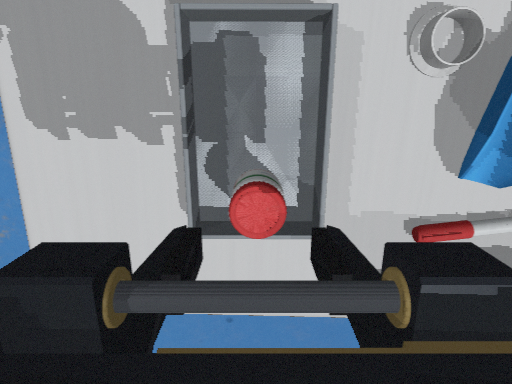

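Aligned on the remaining jar at (257,210); only one is left, the third slot is empty. Descend and grip.

>>> arm_command([
  {"slide": [0,0,2],"turn": 0},
  {"slide": [0,0,2],"turn": 0},
  {"slide": [0,0,2],"turn": 0},
  {"slide": [0,0,1.5],"turn": 0},
  {"slide": [0,0,0],"turn": 0},
  {"slide": [0,0,0],"turn": 0},
])

```text
clock: 34.12
position: [0.524, -0.4037, 0.0368]
tool_rot: [3.141, 0.0, 1.6]
force: [-0.2, 0.0, -0.5]
width: 0.0572
```

>>> arm_command([
  {"slide": [0,0,0],"turn": 0},
  {"slide": [0,0,0],"turn": 0},
  {"slide": [0,0,0],"turn": 0},
  {"slide": [0,0,0],"turn": 0},
  {"slide": [0,0,0],"turn": 0},
], claw=0, newtons=20)

```text
clock: 34.75
position: [0.5243, -0.4039, 0.0376]
tool_rot: [3.14, 0.001, 1.6]
force: [0.4, -0.6, 5.6]
width: 0.0414
```

>>> arm_command([
  {"slide": [0,0,-1],"turn": 0},
  {"slide": [0,0,-3],"turn": 0},
  {"slide": [0,0,-4],"turn": 0},
  {"slide": [0,0,-5],"turn": 0},
  {"slide": [0,0,-5],"turn": 0},
  {"slide": [0,0,-4],"turn": 0},
  {"slide": [5.03,0.84,0],"turn": 0},
  {"slide": [5.03,0.84,0],"turn": 0},
  {"slide": [5.03,0.84,0],"turn": 0},
  {"slide": [5.03,0.84,0],"turn": 0},
  {"slide": [5.03,0.84,0],"turn": 0},
  {"slide": [5.03,0.84,0],"turn": 0},
  {"slide": [5.03,0.84,0],"turn": 0},
  {"slide": [5.03,0.84,0],"turn": 0},
  {"slide": [5.03,0.84,0],"turn": 0},
  {"slide": [5.03,0.84,0],"turn": 0},
  {"slide": [5.03,0.84,0],"turn": 0},
  {"slide": [0,0,0],"turn": 0},
  {"slide": [0,0,0],"turn": 0},
])

```text
clock: 37.12
position: [0.5996, 0.152, 0.2561]
tool_rot: [-3.14, 0.001, 1.6]
force: [-0.4, -0.9, -0.3]
width: 0.0412
```

>>> arm_command([
  {"slide": [0,0,3],"turn": 0},
  {"slide": [0,0,3],"turn": 0},
  {"slide": [0,0,2],"turn": 0},
  {"slide": [0,0,1],"turn": 0},
  {"slide": [0,0,0.5],"turn": 0},
  {"slide": [0,0,0.4],"turn": 0},
  {"slide": [0,0,0.3],"turn": 0},
  {"slide": [0,0,0],"turn": 0},
  {"slide": [0,0,0],"turn": 0},
])

```text
clock: 38.25
position: [0.6004, 0.1524, 0.155]
tool_rot: [3.141, -0.0, 1.6]
force: [0.3, -0.4, -0.3]
width: 0.0413
```

>>> arm_command([
  {"slide": [0,0,0.15],"turn": 0},
  {"slide": [0,0,0.1],"turn": 0},
  {"slide": [0,0,0],"turn": 0},
])

```text
clock: 38.62
position: [0.6003, 0.1524, 0.1527]
tool_rot: [3.141, -0.0, 1.6]
force: [-1.1, 0.3, 3.8]
width: 0.0415
```

>>> arm_command([
  {"slide": [0,0,0],"turn": 0},
  {"slide": [0,0,0],"turn": 0},
  {"slide": [0,0,0],"turn": 0},
  {"slide": [0,0,-1],"turn": 0},
  {"slide": [0,0,-2],"turn": 0},
  {"slide": [0,0,-3],"turn": 0},
  {"slide": [0,0,-4],"turn": 0},
  {"slide": [0,0,-2],"turn": 0},
  {"slide": [0,0,0],"turn": 0},
], claw=0.65)

```text
clock: 39.75
position: [0.6015, 0.1526, 0.2751]
tool_rot: [3.136, -0.001, 1.6]
force: [1.0, -0.6, -0.6]
width: 0.0575
```

```bash
python3 - <<'E'
from h import *
o=get_obs();print(o["position"],o["force"],o["width"])
c=cap("wrist","w20.png");reds(c,.175);a=cap("scene")["color"];b=cap("side")["color"];a=cv2.resize(a[120:270,170:350],(400,333),interpolation=2)
b=cv2.resize(b[120:285,130:330],(400,333),interpolation=2);cv2.imwrite("pics/v20.png",np.hstack([a,b]))
h=cv2.cvtColor(c["color"],cv2.COLOR_BGR2HSV)
m=cv2.inRange(h,(55,120,60),(80,255,255))
n,l,s,ce=cv2.connectedComponentsWithStats(m)
for i in range(1,n):
    if s[i,4]>60: print(s[i],ce[i], onz(c,*ce[i],.018))
E
```

```text
[0.60149535 0.15257551 0.27512401] [ 1.0076079  -0.60156272 -0.56016531] 0.057487366565988685
[ 231  168   47   47 1717] [253.9 191.2] [0.5997 0.1528 0.175 ]
[ 230  238   44   43 1509] [251.4 259.3] [0.5991 0.0887 0.175 ]
```

View pics/v20.png

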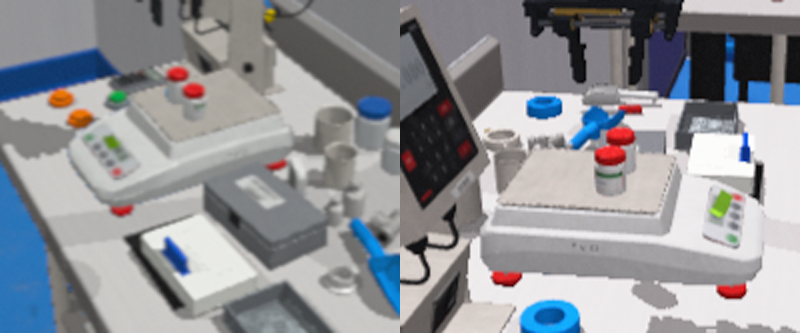

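View pics/w20.png

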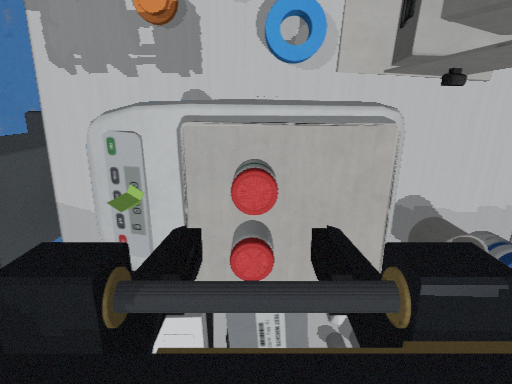

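>>> arm_command([
  {"slide": [4,-0.5,0],"turn": 0},
  {"slide": [4,-0.5,0],"turn": 0},
  {"slide": [4,-0.5,0],"turn": 0},
  {"slide": [4,-0.5,0],"turn": 0},
  {"slide": [4,-0.6,0],"turn": 0},
  {"slide": [0,0,4],"turn": 0},
  {"slide": [0,0,4],"turn": 0},
  {"slide": [0,0,0],"turn": 0},
  {"slide": [0,0,0],"turn": 0},
], claw=0)

```text
clock: 41.02
position: [0.5685, 0.3514, 0.1921]
tool_rot: [-3.141, 0.0, 1.599]
force: [0.3, 1.1, 0.3]
width: 0.0008
```

```bash
python3 - <<'E'
from h import *
o=get_obs();print(o["position"],o["force"],o["width"])
c=cap("wrist","w21.png")
h=cv2.cvtColor(c["color"],cv2.COLOR_BGR2HSV)
m=cv2.inRange(h,(55,120,60),(80,255,255))
n,l,s,ce=cv2.connectedComponentsWithStats(m)
for i in range(1,n):
    if s[i,4]>60: print(s[i],ce[i], onz(c,*ce[i],.018))
E
```

```text
[0.56846931 0.35139968 0.1921435 ] [0.32426719 1.10697252 0.33229357] 0.0007677362235807643
[242 136  32  34 836] [257.34330144 152.57535885] [0.56867496 0.37287577 0.018     ]
```

View pics/w21.png

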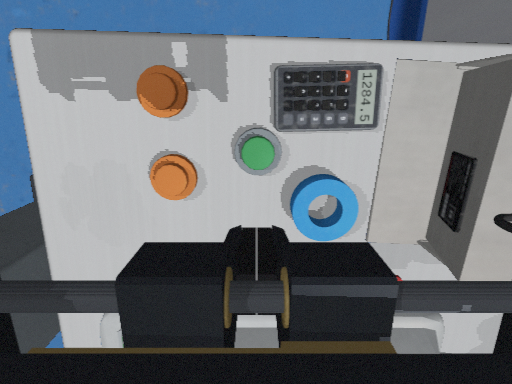

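>>> arm_command([
  {"slide": [2.15,0.1,0],"turn": 0},
  {"slide": [0,0,5],"turn": 0},
  {"slide": [0,0,5],"turn": 0},
  {"slide": [0,0,3],"turn": 0},
  {"slide": [0,0,2],"turn": 0},
  {"slide": [0,0,0.8],"turn": 0},
  {"slide": [0,0,0],"turn": 0},
  {"slide": [0,0,0],"turn": 0},
])

```text
clock: 42.08
position: [0.57, 0.3738, 0.0359]
tool_rot: [3.139, -0.002, 1.6]
force: [-0.8, 0.6, 0.2]
width: 0.0002
```

```bash
python3 - <<'E'
from h import *
o=get_obs();print(o["position"],o["force"],o["width"])
b=cap("side")["color"];cv2.imwrite("pics/d22.png",cv2.resize(b[180:330,150:330],(720,600),interpolation=2))
E
```

```text
[0.57001111 0.37378751 0.03593355] [-0.82223515  0.61994275  0.1509698 ] 0.00023061462837603154
```

View pics/d22.png

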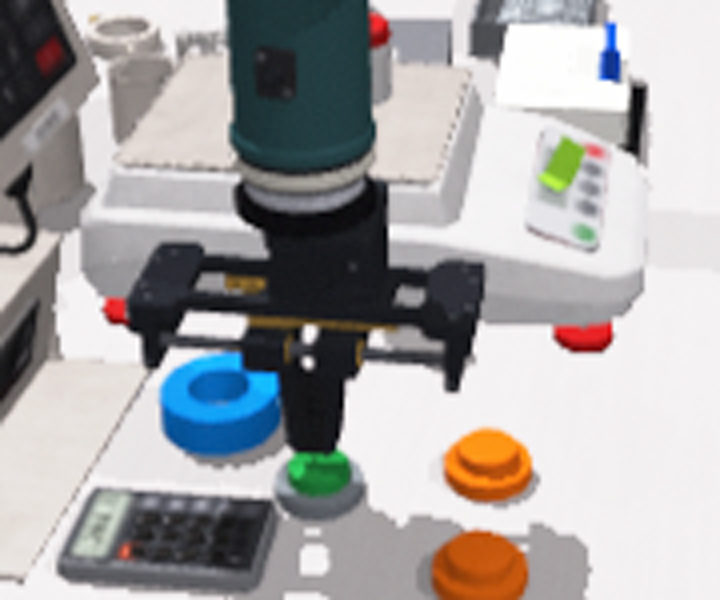

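Centred over the green button (320,470). Press slowly.

>>> arm_command([
  {"slide": [0,0,0.5],"turn": 0},
  {"slide": [0,0,0.4],"turn": 0},
  {"slide": [0,0,0.3],"turn": 0},
  {"slide": [0,0,0.2],"turn": 0},
  {"slide": [0,0,0],"turn": 0},
])

```text
clock: 42.75
position: [0.5686, 0.3728, 0.0201]
tool_rot: [-3.141, 0.0, 1.6]
force: [-1.1, -1.0, 2.8]
width: 0.0005
```

>>> arm_command([
  {"slide": [0,0,0.2],"turn": 0},
  {"slide": [0,0,0.2],"turn": 0},
  {"slide": [0,0,0],"turn": 0},
])

```text
clock: 43.12
position: [0.5687, 0.3729, 0.0164]
tool_rot: [-3.141, 0.0, 1.6]
force: [-2.7, -2.2, 5.8]
width: 0.0004
```

>>> arm_command([
  {"slide": [0,0,0.2],"turn": 0},
  {"slide": [0,0,0.1],"turn": 0},
  {"slide": [0,0,0],"turn": 0},
])

```text
clock: 43.5
position: [0.5688, 0.373, 0.0162]
tool_rot: [-3.141, 0.0, 1.6]
force: [-8.0, -4.5, 19.6]
width: 0.0005
```

>>> arm_command([
  {"slide": [0,0,0],"turn": 0},
  {"slide": [0,0,-0.5],"turn": 0},
  {"slide": [0,0,-1],"turn": 0},
  {"slide": [0,0,-3],"turn": 0},
  {"slide": [0,0,-5],"turn": 0},
  {"slide": [0,0,-5],"turn": 0},
  {"slide": [0,0,-5],"turn": 0},
  {"slide": [0,0,-5],"turn": 0},
  {"slide": [0,0,0],"turn": 0},
  {"slide": [0,0,0],"turn": 0},
])

```text
clock: 44.75
position: [0.5686, 0.3729, 0.2574]
tool_rot: [-3.141, 0.0, 1.6]
force: [-0.0, -0.0, -1.4]
width: 0.0004
```

```bash
python3 - <<'E'
from h import *
o=get_obs();print(o["position"],o["force"],o["width"])
c=cap("wrist");reds(c,.175);a=cap("scene")["color"];b=cap("side")["color"];a=cv2.resize(a[120:270,170:350],(400,333),interpolation=2)
b=cv2.resize(b[180:330,150:330],(400,333),interpolation=2);cv2.imwrite("pics/v23.png",np.hstack([a,b]))
E
```

```text
[0.56859679 0.37291501 0.25744178] [-0.04564649 -0.04429907 -1.39924992] 0.0004450055571997931
[492 313  11  20 127] [496.8 322. ] [0.7873 0.2621 0.175 ]
```

View pics/v23.png

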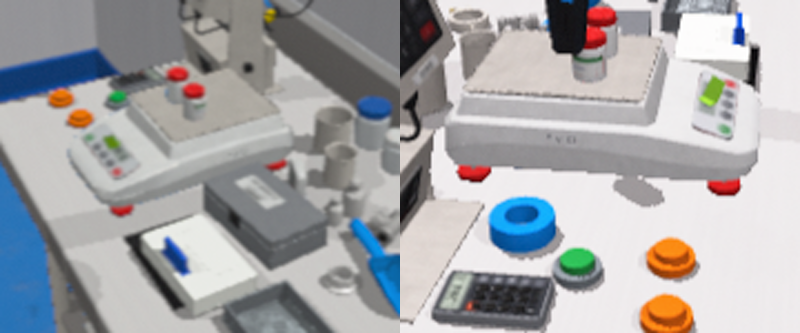

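>>> arm_command([
  {"slide": [-4.4,0.5,0],"turn": 0},
  {"slide": [-4.4,0.5,0],"turn": 0},
  {"slide": [-4.4,0.5,0],"turn": 0},
  {"slide": [-4.4,0.5,0],"turn": 0},
  {"slide": [-4.5,0.5,0],"turn": 0},
  {"slide": [0,0,0],"turn": 0},
  {"slide": [0,0,0],"turn": 0},
], claw=0.65)

```text
clock: 45.78
position: [0.5996, 0.153, 0.2568]
tool_rot: [-3.139, -0.0, 1.599]
force: [0.7, 0.3, -0.4]
width: 0.0573
```

```bash
python3 - <<'E'
from h import *
o=get_obs();print(o["position"],o["force"],o["width"])
c=cap("wrist");reds(c,.175)
E
```

```text
[0.59958669 0.15303181 0.25676668] [ 0.70665317  0.25076062 -0.39226833] 0.057293498173683635
[ 232  173   51   51 1975] [257.  197.9] [0.5997 0.153  0.175 ]
[ 231  247   47   34 1333] [254.2 265.5] [0.599  0.0933 0.175 ]
```

>>> arm_command([
  {"slide": [0,0,3],"turn": 0},
  {"slide": [0,0,3],"turn": 0},
  {"slide": [0,0,2.5],"turn": 0},
  {"slide": [0,0,2],"turn": 0},
  {"slide": [0,0,0],"turn": 0},
  {"slide": [0,0,0],"turn": 0},
])

```text
clock: 46.58
position: [0.6007, 0.1534, 0.154]
tool_rot: [3.14, -0.0, 1.6]
force: [-0.3, 0.0, 0.9]
width: 0.0574
```

>>> arm_command([
  {"slide": [0,0,0],"turn": 0},
  {"slide": [0,0,0],"turn": 0},
  {"slide": [0,0,0],"turn": 0},
  {"slide": [0,0,0],"turn": 0},
  {"slide": [0,0,0],"turn": 0},
], claw=0, newtons=20)

```text
clock: 47.2
position: [0.6009, 0.1529, 0.1544]
tool_rot: [3.14, -0.0, 1.599]
force: [-0.8, 1.1, 5.3]
width: 0.0412
```

>>> arm_command([
  {"slide": [0,0,-1],"turn": 0},
  {"slide": [0,0,-3],"turn": 0},
  {"slide": [0,0,-4],"turn": 0},
  {"slide": [0,0,-2.6],"turn": 0},
  {"slide": [0,0,0],"turn": 0},
  {"slide": [-5.04,-0.847,0],"turn": 0},
  {"slide": [-5.04,-0.847,0],"turn": 0},
  {"slide": [-5.04,-0.847,0],"turn": 0},
  {"slide": [-5.04,-0.847,0],"turn": 0},
  {"slide": [-5.04,-0.847,0],"turn": 0},
  {"slide": [-5.04,-0.847,0],"turn": 0},
  {"slide": [-5.04,-0.847,0],"turn": 0},
  {"slide": [-5.04,-0.847,0],"turn": 0},
  {"slide": [-5.04,-0.847,0],"turn": 0},
  {"slide": [-5.04,-0.847,0],"turn": 0},
  {"slide": [-5.04,-0.847,0],"turn": 0},
  {"slide": [0,0,0],"turn": 0},
  {"slide": [0,0,0],"turn": 0},
])

```text
clock: 49.45
position: [0.5222, -0.4032, 0.257]
tool_rot: [-3.139, -0.003, 1.599]
force: [0.4, -0.5, -0.5]
width: 0.0412
```

>>> arm_command([
  {"slide": [0,0,4],"turn": 0},
  {"slide": [0,0,5],"turn": 0},
  {"slide": [0,0,5],"turn": 0},
  {"slide": [0,0,4],"turn": 0},
  {"slide": [0,0,2],"turn": 0},
  {"slide": [0,0,1],"turn": 0},
  {"slide": [0,0,0.5],"turn": 0},
  {"slide": [0,0,0],"turn": 0},
  {"slide": [0,0,0],"turn": 0},
])

```text
clock: 50.58
position: [0.5238, -0.4048, 0.0456]
tool_rot: [3.14, 0.002, 1.6]
force: [-0.1, -0.9, -0.3]
width: 0.0411
```

>>> arm_command([
  {"slide": [0,0,0.3],"turn": 0},
  {"slide": [0,0,0.2],"turn": 0},
  {"slide": [0,0,0.1],"turn": 0},
  {"slide": [0,0,0],"turn": 0},
])

```text
clock: 51.08
position: [0.5231, -0.4043, 0.0393]
tool_rot: [3.141, 0.0, 1.6]
force: [-1.7, 1.5, 5.6]
width: 0.0408
```

>>> arm_command([
  {"slide": [0,0,0],"turn": 0},
  {"slide": [0,0,0],"turn": 0},
  {"slide": [0,0,0],"turn": 0},
  {"slide": [0,0,-1],"turn": 0},
  {"slide": [0,0,-3],"turn": 0},
  {"slide": [0,0,-5],"turn": 0},
  {"slide": [0,0,-5],"turn": 0},
  {"slide": [0,0,-5],"turn": 0},
  {"slide": [0,0,-3],"turn": 0},
  {"slide": [0,0,0],"turn": 0},
], claw=0.65)

```text
clock: 52.32
position: [0.5246, -0.4054, 0.2627]
tool_rot: [3.136, 0.005, 1.6]
force: [0.8, 0.6, -0.2]
width: 0.0572
```

>>> arm_command([
  {"slide": [4.9,0.9,0],"turn": 0},
  {"slide": [4.9,0.9,0],"turn": 0},
  {"slide": [4.9,0.9,0],"turn": 0},
  {"slide": [4.9,0.9,0],"turn": 0},
  {"slide": [4.9,0.9,0],"turn": 0},
  {"slide": [4.9,0.9,0],"turn": 0},
  {"slide": [4.9,0.9,0],"turn": 0},
  {"slide": [4.9,0.9,0],"turn": 0},
  {"slide": [4.9,0.9,0],"turn": 0},
  {"slide": [4.9,0.9,0],"turn": 0},
  {"slide": [0,0,0],"turn": 0},
  {"slide": [0,0,0],"turn": 0},
])

```text
clock: 53.82
position: [0.5979, 0.088, 0.2562]
tool_rot: [-3.139, 0.001, 1.6]
force: [0.1, 0.9, 0.6]
width: 0.0573
```

```bash
python3 - <<'E'
from h import *
o=get_obs();print(o["position"],o["force"],o["width"])
c=cap("wrist");reds(c,.175);a=cap("scene")["color"];b=cap("side")["color"];a=cv2.resize(a[150:300,200:380],(400,333),interpolation=2)
b=cv2.resize(b[120:285,130:330],(400,333),interpolation=2);cv2.imwrite("pics/v24.png",np.hstack([a,b]))
E
```

```text
[0.5978679  0.08804287 0.25622735] [0.14349972 0.86988719 0.57539496] 0.05733691174875107
[ 234  174   50   51 1978] [258.5 198.8] [0.5991 0.0874 0.175 ]
[112 189   8  16  86] [115.5 196.4] [0.4865 0.086  0.175 ]
```

View pics/v24.png

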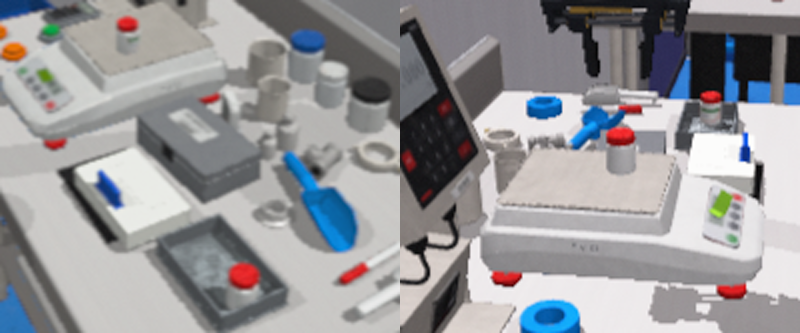

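First jar is back upright in the tub. Now the second.

>>> arm_command([
  {"slide": [0,0,3],"turn": 0},
  {"slide": [0,0,3],"turn": 0},
  {"slide": [0,0,2.5],"turn": 0},
  {"slide": [0,0,2],"turn": 0},
  {"slide": [0,0,0],"turn": 0},
  {"slide": [0,0,0],"turn": 0},
])

```text
clock: 54.72
position: [0.5995, 0.0881, 0.1541]
tool_rot: [3.14, -0.0, 1.599]
force: [0.9, -0.6, 0.3]
width: 0.0572
```

>>> arm_command([
  {"slide": [0,0,0],"turn": 0},
  {"slide": [0,0,0],"turn": 0},
  {"slide": [0,0,0],"turn": 0},
  {"slide": [0,0,0],"turn": 0},
  {"slide": [0,0,0],"turn": 0},
], claw=0, newtons=20)

```text
clock: 55.35
position: [0.5997, 0.0885, 0.1544]
tool_rot: [3.139, -0.0, 1.6]
force: [0.2, -0.5, 5.4]
width: 0.0412
```

>>> arm_command([
  {"slide": [0,0,-1],"turn": 0},
  {"slide": [0,0,-3],"turn": 0},
  {"slide": [0,0,-4],"turn": 0},
  {"slide": [0,0,-2.6],"turn": 0},
  {"slide": [0,0,0],"turn": 0},
  {"slide": [-4.83,-1.1,0],"turn": 0},
  {"slide": [-4.83,-1.1,0],"turn": 0},
  {"slide": [-4.83,-1.1,0],"turn": 0},
  {"slide": [-4.83,-1.1,0],"turn": 0},
  {"slide": [-4.83,-1.1,0],"turn": 0},
  {"slide": [-4.83,-1.1,0],"turn": 0},
  {"slide": [-4.83,-1.1,0],"turn": 0},
  {"slide": [-4.83,-1.1,0],"turn": 0},
  {"slide": [0,0,0],"turn": 0},
  {"slide": [0,0,0],"turn": 0},
])

```text
clock: 57.22
position: [0.5212, -0.2997, 0.2572]
tool_rot: [-3.139, -0.002, 1.599]
force: [0.2, 0.0, -0.8]
width: 0.0417
```

>>> arm_command([
  {"slide": [0,0,4],"turn": 0},
  {"slide": [0,0,5],"turn": 0},
  {"slide": [0,0,5],"turn": 0},
  {"slide": [0,0,4],"turn": 0},
  {"slide": [0,0,2],"turn": 0},
  {"slide": [0,0,1],"turn": 0},
  {"slide": [0,0,0.5],"turn": 0},
  {"slide": [0,0,0],"turn": 0},
  {"slide": [0,0,0],"turn": 0},
])

```text
clock: 58.35
position: [0.5229, -0.3011, 0.0455]
tool_rot: [3.14, 0.001, 1.599]
force: [-0.7, 0.0, -0.2]
width: 0.0411
```

>>> arm_command([
  {"slide": [0,0,0.3],"turn": 0},
  {"slide": [0,0,0.2],"turn": 0},
  {"slide": [0,0,0.1],"turn": 0},
  {"slide": [0,0,0],"turn": 0},
])

```text
clock: 58.85
position: [0.5222, -0.3007, 0.0393]
tool_rot: [3.141, 0.0, 1.6]
force: [-2.6, 1.1, 6.8]
width: 0.0416
```

>>> arm_command([
  {"slide": [0,0,0],"turn": 0},
  {"slide": [0,0,0],"turn": 0},
  {"slide": [0,0,0],"turn": 0},
  {"slide": [0,0,-1],"turn": 0},
  {"slide": [0,0,-3],"turn": 0},
  {"slide": [0,0,-5],"turn": 0},
  {"slide": [0,0,-5],"turn": 0},
  {"slide": [0,0,-5],"turn": 0},
  {"slide": [0,0,-5],"turn": 0},
  {"slide": [0,0,-2],"turn": 0},
  {"slide": [4.3,-1.8,0],"turn": 0},
  {"slide": [4.3,-1.8,0],"turn": 0},
  {"slide": [4.3,-1.8,0],"turn": 0},
  {"slide": [4.3,-1.8,0],"turn": 0},
  {"slide": [0,0,0],"turn": 0},
  {"slide": [0,0,0],"turn": 0},
  {"slide": [0,0,0],"turn": 0},
], claw=0.5)

```text
clock: 60.98
position: [0.4454, -0.1314, 0.2977]
tool_rot: [-3.141, 0.0, 1.599]
force: [0.3, 0.3, 0.8]
width: 0.044
```

```bash
python3 - <<'E'
from h import *
o=get_obs();print(o["position"],o["tool_rot"],o["width"])
c=cap("wrist","w25.png");a=cap("scene")["color"];b=cap("side")["color"];a=cv2.resize(a[190:300,220:350],(400,338),interpolation=2)
b=cv2.resize(b[120:285,130:330],(400,338),interpolation=2);cv2.imwrite("pics/v25.png",np.hstack([a,b]))
cv2.imwrite("pics/w25c.png",cv2.resize(c["color"][80:250,200:360],(564,600),interpolation=2))
E
```

```text
[ 0.44540446 -0.13142753  0.29769797] [-3.14094412e+00  7.29053822e-05  1.59873037e+00] 0.043997008629231414
```

View pics/v25.png

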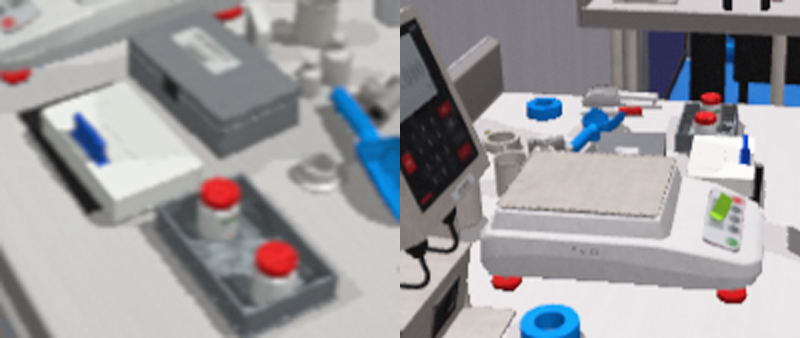

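View pics/w25c.png

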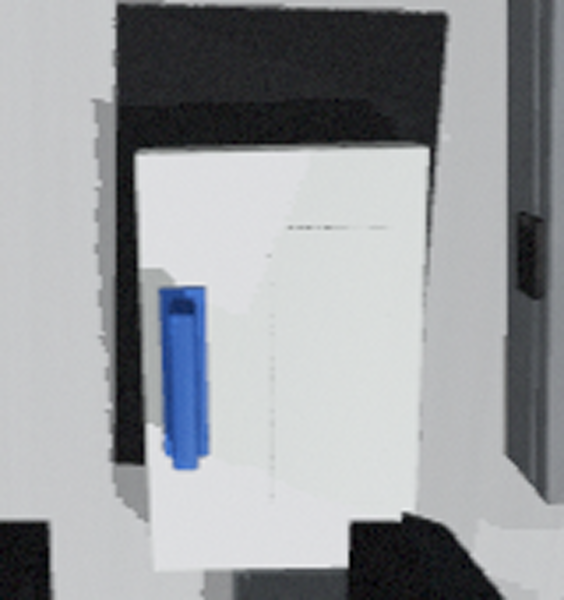

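```bash
python3 - <<'E'
from h import *
c=cap("wrist")
W=lambda u,v,z: onz(c,200+u/3.525-.35,80+v/3.525-.35,z)[:2]
quadfit([W(*p,.072) for p in [(169,313),(193,313),(198,468),(174,469)]])
quadfit([W(*p,.044) for p in [(160,288),(206,288),(209,456),(164,455)]])
q=[W(*p,.043) for p in [(135,152),(429,147),(153,570)]];print(np.round(q,4)); print("c",(q[1]+q[2])/2, "th",np.arctan2(*(q[1]-q[0])[::-1]),np.arctan2(*(q[0]-q[2]))*-1)
E
```

```text
[[0.4343, -0.1381], [0.4428, -0.1379], [0.4462, -0.1963], [0.4373, -0.1969]] c [ 0.4402 -0.1673] th 0.0493 0.0535 size 0.0085 0.0585
[[0.4301, -0.1344], [0.4475, -0.1339], [0.4506, -0.2013], [0.4328, -0.2014]] c [ 0.4402 -0.1678] th 0.0148 0.0431 size 0.0174 0.0675
[[ 0.42   -0.0843]
 [ 0.5278 -0.0796]
 [ 0.4291 -0.2518]]
c [ 0.47845527 -0.16571973] th 0.04327841422902807 0.054165529963819486
```

>>> arm_command([
  {"slide": [0,0,0],"turn": -1.2},
  {"slide": [-3.6,-0.7,0],"turn": 0},
  {"slide": [0,0,5],"turn": 0},
  {"slide": [0,0,5],"turn": 0},
  {"slide": [0,0,5],"turn": 0},
  {"slide": [0,0,4],"turn": 0},
  {"slide": [0,0,3],"turn": 0},
  {"slide": [0,0,1.5],"turn": 0},
  {"slide": [0,0,1.0],"turn": 0},
  {"slide": [0,0,0],"turn": 0},
  {"slide": [0,0,0],"turn": 0},
])

```text
clock: 62.55
position: [0.4409, -0.1673, 0.0542]
tool_rot: [3.14, 0.001, 1.621]
force: [0.4, 0.1, 0.6]
width: 0.0442
```

```bash
python3 - <<'E'
from h import *
o=get_obs();print(o["position"],o["tool_rot"],o["force"])
c=cap("wrist","w26.png")
E
```

```text
[ 0.44088759 -0.16733093  0.05423871] [3.13965560e+00 9.85976188e-04 1.62064306e+00] [0.44937568 0.07958238 0.60223393]
```

View pics/w26.png

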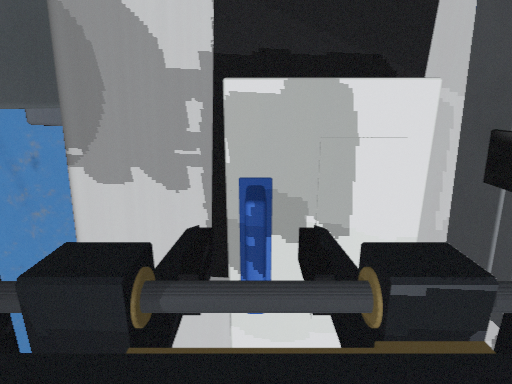

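Fin centred at u=256 between fingers. Go a bit lower and grip firmly.

>>> arm_command([
  {"slide": [0,0,0.3],"turn": 0},
  {"slide": [0,0,0],"turn": 0},
])

```text
clock: 62.85
position: [0.4399, -0.1669, 0.0503]
tool_rot: [3.141, 0.0, 1.621]
force: [-0.5, -0.8, -0.5]
width: 0.0443
```

>>> arm_command([
  {"slide": [0,0,0],"turn": 0},
  {"slide": [0,0,0],"turn": 0},
  {"slide": [0,0,0],"turn": 0},
  {"slide": [0,0,0],"turn": 0},
  {"slide": [0,0,0],"turn": 0},
], claw=0, newtons=40)

```text
clock: 63.48
position: [0.44, -0.1669, 0.0501]
tool_rot: [3.141, 0.0, 1.621]
force: [0.2, 0.3, 0.3]
width: 0.0097
```

>>> arm_command([
  {"slide": [0,0,-0.5],"turn": 0},
  {"slide": [0,0,-1],"turn": 0},
  {"slide": [0,0,-2],"turn": 0},
  {"slide": [0,0,-3],"turn": 0},
  {"slide": [0,0,-3],"turn": 0},
  {"slide": [0,0,-2],"turn": 0},
  {"slide": [0,0,0],"turn": 0},
  {"slide": [0,0,0],"turn": 0},
])

```text
clock: 64.47
position: [0.4393, -0.1666, 0.1645]
tool_rot: [-3.141, -0.0, 1.621]
force: [0.1, -0.0, -1.6]
width: 0.0095
```

```bash
python3 - <<'E'
from h import *
o=get_obs();print(o["position"],o["tool_rot"],o["force"],o["width"])
c=cap("wrist");a=cap("scene")["color"];b=cap("side")["color"];a=cv2.resize(a[190:300,220:350],(400,338),interpolation=2)
b=cv2.resize(b[120:230,220:350],(400,338),interpolation=2);cv2.imwrite("pics/v27.png",np.hstack([a,b]))
E
```

```text
[ 0.43929303 -0.16663692  0.16450312] [-3.14073376e+00 -4.31768724e-04  1.62056085e+00] [ 0.08918898 -0.01412553 -1.55631157] 0.009534678072560573
```

View pics/v27.png

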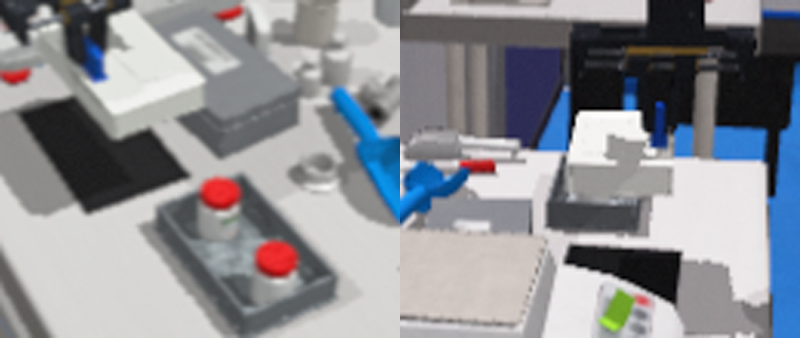

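>>> arm_command([
  {"slide": [0,0,0],"turn": 1.1},
  {"slide": [-3.14,0.66,0],"turn": 0},
  {"slide": [-3.14,0.66,0],"turn": 0},
  {"slide": [-3.14,0.66,0],"turn": 0},
  {"slide": [-3.14,0.66,0],"turn": 0},
  {"slide": [-3.14,0.66,0],"turn": 0},
  {"slide": [-3.14,0.66,0],"turn": 0},
  {"slide": [0,0,0],"turn": 0},
  {"slide": [0,0,0],"turn": 0},
  {"slide": [0,0,0],"turn": 0},
])

```text
clock: 65.88
position: [0.4848, -0.3529, 0.1647]
tool_rot: [-3.141, -0.001, 1.602]
force: [-0.2, 0.4, -3.0]
width: 0.0095
```

```bash
python3 - <<'E'
from h import *
o=get_obs();print(o["position"],o["tool_rot"],o["force"],o["width"])
c=cap("wrist","w28.png");a=cap("scene")["color"];b=cap("side")["color"];a=cv2.resize(a[190:300,220:350],(400,338),interpolation=2)
b=cv2.resize(b[120:230,220:350],(400,338),interpolation=2);cv2.imwrite("pics/v28.png",np.hstack([a,b]))
E
```

```text
[ 0.4848377  -0.35286366  0.16470519] [-3.14081273e+00 -9.11848950e-04  1.60191452e+00] [-0.2010228   0.35133116 -2.96415632] 0.009451549819866083
```

View pics/v28.png

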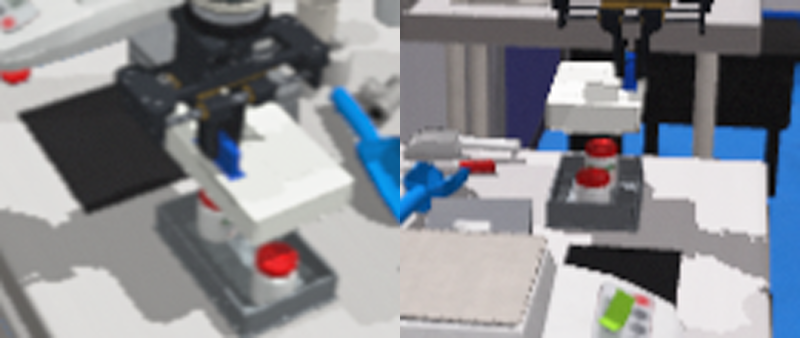

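View pics/w28.png

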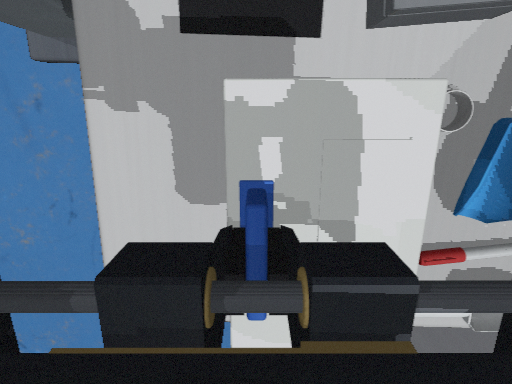

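>>> arm_command([
  {"slide": [0,0,2],"turn": 0},
  {"slide": [0,0,2],"turn": 0},
  {"slide": [0,0,1.5],"turn": 0},
  {"slide": [0,0,1],"turn": 0},
  {"slide": [0,0,0.7],"turn": 0},
  {"slide": [0,0,0.4],"turn": 0},
  {"slide": [0,0,0.3],"turn": 0},
  {"slide": [0,0,0],"turn": 0},
  {"slide": [0,0,0],"turn": 0},
])

```text
clock: 67.15
position: [0.4855, -0.3542, 0.0866]
tool_rot: [3.141, 0.001, 1.601]
force: [0.3, -1.3, -1.9]
width: 0.0098
```

>>> arm_command([
  {"slide": [0,0,0.2],"turn": 0},
  {"slide": [0,0,0.2],"turn": 0},
  {"slide": [0,0,0.15],"turn": 0},
  {"slide": [0,0,0],"turn": 0},
])

```text
clock: 67.65
position: [0.4851, -0.3539, 0.0803]
tool_rot: [-3.141, -0.0, 1.601]
force: [-0.5, -1.0, -1.3]
width: 0.0096
```

>>> arm_command([
  {"slide": [0,0,0.15],"turn": 0},
  {"slide": [0,0,0.15],"turn": 0},
  {"slide": [0,0,0.1],"turn": 0},
  {"slide": [0,0,0],"turn": 0},
])

```text
clock: 68.15
position: [0.4851, -0.3539, 0.0765]
tool_rot: [-3.141, -0.0, 1.601]
force: [0.5, 0.9, -2.0]
width: 0.0097
```

>>> arm_command([
  {"slide": [0,0,0.1],"turn": 0},
  {"slide": [0,0,0.1],"turn": 0},
  {"slide": [0,0,0],"turn": 0},
])

```text
clock: 68.53
position: [0.4853, -0.3541, 0.0761]
tool_rot: [3.142, 0.0, 1.601]
force: [-3.1, 2.4, 6.1]
width: 0.0098
```

```bash
python3 - <<'E'
from h import *
o=get_obs();print(o["position"],o["force"],o["width"])
a=cap("scene")["color"];b=cap("side")["color"];a=cv2.resize(a[190:300,220:350],(400,338),interpolation=2)
b=cv2.resize(b[120:230,220:350],(400,338),interpolation=2);cv2.imwrite("pics/v29.png",np.hstack([a,b]))
E
```

```text
[ 0.48528515 -0.35407169  0.0761016 ] [-3.07765796  2.36645479  6.05803945] 0.009778358146834752
```

View pics/v29.png

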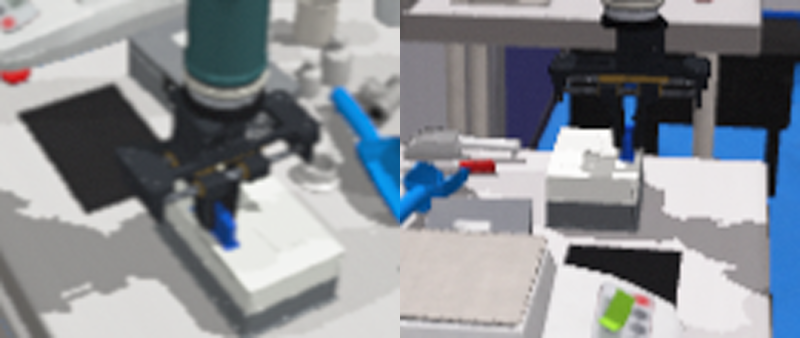

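Seated with contact force (~8 N) at the expected height. Release and withdraw.

>>> arm_command([
  {"slide": [0,0,0],"turn": 0},
  {"slide": [0,0,0],"turn": 0},
  {"slide": [0,0,0],"turn": 0},
  {"slide": [0,0,0],"turn": 0},
  {"slide": [0,0,-1],"turn": 0},
  {"slide": [0,0,-3],"turn": 0},
  {"slide": [0,0,-5],"turn": 0},
  {"slide": [0,0,-5],"turn": 0},
  {"slide": [0,0,-5],"turn": 0},
  {"slide": [0,0,-4],"turn": 0},
  {"slide": [-1.3,1.4,0],"turn": 0},
  {"slide": [0,0,0],"turn": 0},
  {"slide": [0,0,0],"turn": 0},
  {"slide": [0,0,0],"turn": 0},
], claw=0.4)

```text
clock: 70.38
position: [0.4989, -0.3659, 0.3036]
tool_rot: [-3.14, -0.001, 1.601]
force: [-0.6, -0.2, 0.3]
width: 0.0352
```

```bash
python3 - <<'E'
from h import *
o=get_obs();print(o["position"],o["tool_rot"],o["force"],o["width"])
c=cap("wrist","w30.png");cv2.imwrite("pics/w30c.png",cv2.resize(c["color"][60:240,200:380],(600,600)))
a=cap("scene")["color"];b=cap("side")["color"];a=cv2.resize(a[200:300,235:355],(400,333),interpolation=2)
b=cv2.resize(b[130:320,110:340],(400,333),interpolation=2);cv2.imwrite("pics/v30.png",np.hstack([a,b]))
E
```

```text
[ 0.49886868 -0.3659306   0.30360958] [-3.13997786e+00 -1.36238993e-03  1.60138342e+00] [-0.60686555 -0.15079189  0.25189301] 0.035208007151211404
```

View pics/v30.png

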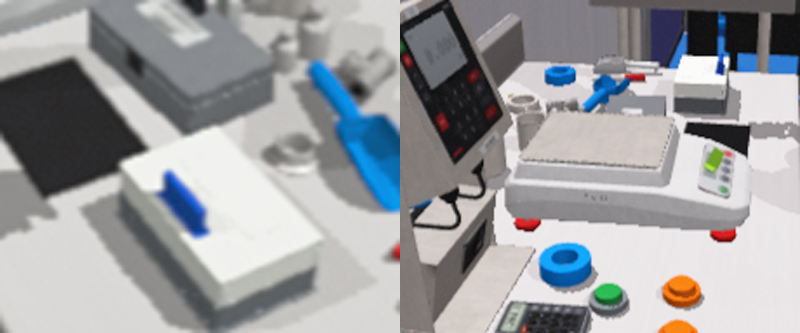

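View pics/w30c.png

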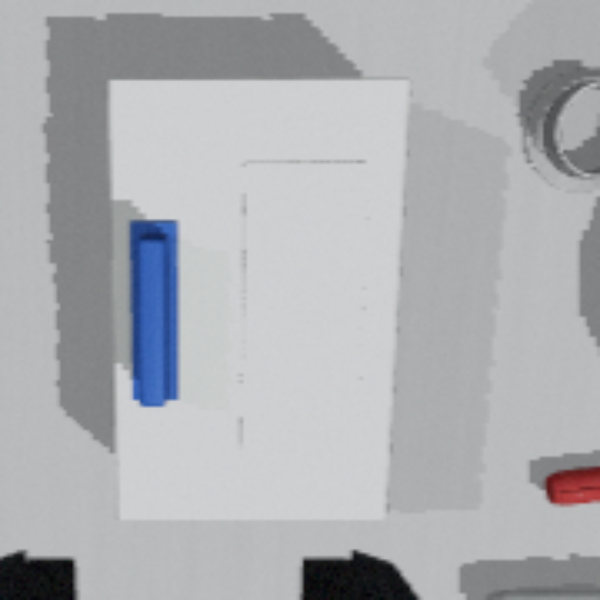

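```bash
python3 - <<'E'
from h import *
c=cap("wrist")
W=lambda u,v,z: onz(c,200+u/3.3333-.35,60+v/3.3333-.35,z)[:2]
quadfit([W(*p,.069) for p in [(109,79),(408,79),(385,519),(120,519)]])
s=cap("scene","s31.png")["color"];cv2.imwrite("pics/s31.png",cv2.resize(s[225:305,255:345],(675,600),interpolation=2))
E
```

```text
[[0.4676, -0.2723], [0.5742, -0.2691], [0.5799, -0.4362], [0.4734, -0.4394]] c [ 0.5238 -0.3542] th 0.0297 0.0343 size 0.1067 0.1672
```

View pics/s31.png

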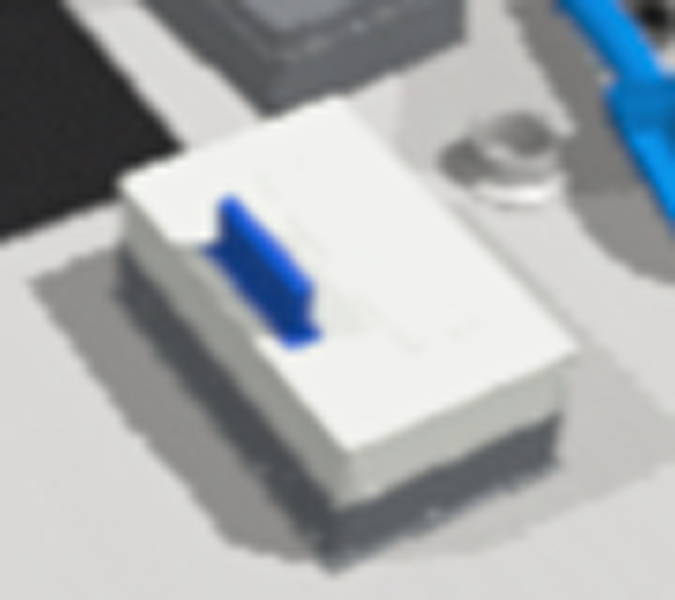

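```bash
python3 -c "
from bench import hand_in
print(hand_in())"
```

```text
the job is handed in; nothing more can be done
None
```

The weighing job is finished and handed in at about 70 s of robot time. `hand_in` gave no verdict, so the results below are from my own camera and force checks.

- **Lid tipping:** The first two tries did not work: the first lift kept the lid level, and the second reached only about 0.11 rad with the far edge raised. I regripped near the fin's top at 3 N and reached about 0.24 rad, read roughly from the side camera, with the far edge on the rim.
- **Lid on the mat:** It lay flat and right way up. After I let go it was about 39 mm from the mat's centre, with one end overhanging the mat; it had probably been knocked. That is inside the 60 mm limit, so I left it.
- **Jars and button:** Only two jars were in the tub. Both stood on the pan when I pressed the green button to its stop (about 20 N). It came up again afterwards.
- **Putting back:** Both jars stood upright in the tub before I closed it. One went back to its own place, the other to the empty end place. I could not see them again once the lid was on.
- **Last checks:** The lid sits flat on the rim, about 2 mm from my measured tub centre and turned within about 0.003 rad of it. The gripper is clear of everything. The ferrule and both blue rolls look unmoved in the pictures, though I did not measure them again.

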